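Load the calibration puck into the analyser's feed chute

TASK

Load the silver puck with the blue band into the analyser's feed chute: stand it on the green patch at the upper end of the chute and let go of it. Then push it down the chute, past the sprung brass catch, until it is fully home against the orange escapement stop, and press it there steadily with about 12 N for a second (the escapement must never feel more than 20 N). Leave it there against the stop and leave the brass puck and the other things on the bench alone.

Things in the scene. Friction and masses are not known exactly. Their poses are not given: they have to be found in the camera images.
- puck_center (a point): Centre (half-way up) of the loose silver puck with the blue band: an upright cylinder, 44 mm diameter, 36 mm tall, 0.15 to 0.3 kg. Its z axis is the cylinder's axis, up. It stands on the bench at the start.
- puck: The same silver puck; origin at the centre of its underside. Up to 31 mm above the trough's floor and from 45 mm before the stop face, a guide cheek stands on the -y wall and the head beside the +y wall, 47 mm apart; the channel between them is open above. Behind the stop face, the head's bridge and knob stand up to 42 mm above the floor.
- other_puck_center (a point): Centre (half-way up) of the brass puck with the black band, of the same size, standing loose on the bench: a bystander, to be left alone.
- trough: Fixed steel trough of the feed chute, 300 mm long, sloping 8 degrees; its place and heading differ. Origin on its floor at mid length and width; x points down the slope along the floor (-150 mm: upper, open end; +150 mm: lower end), y across (roughly away from the robot), z square to the floor. Its stand lies below it, within 40 mm of its centre line.
- set_down (a point): Centre of the green patch on the trough's floor, 100 mm up the slope from the trough's origin. Axes as the trough. The brass catch nose, sprung into the channel from +y, is 31 mm up the slope of the stop face: the puck meets it about 23 mm before it is home, needs a push of some 4 to 9 N, which fades as its middle passes the nose 9 mm before home; the catch then holds it lightly on the stop.
- bottle_amber: A bystander to be left alone: amber bottle with a black cap, 42 mm wide, 93 mm tall, loose on the bench; origin at the centre of its underside.
- rubber_stopper: A bystander to be left alone: red-brown rubber stopper, 25 mm wide, 28 mm tall, loose on the bench; origin at the centre of its underside.
- tape_roll: A bystander to be left alone: roll of cream tape lying flat, 93 mm wide, 19 mm tall, loose on the bench; origin at the centre of its underside.
- screwdriver: A bystander to be left alone: screwdriver with a green handle, lying, 130 mm long, loose on the bench; origin at the centre of its underside.
- channel (a point): Same point and axes as the trough: the channel is 47 mm wide between walls 12 mm high and 4 mm thick, so the puck has 1.5 mm play at each side and stands 24 mm out. Pushing the puck takes about 1 N; it does not slide by itself. Where the escapement (blue head outside the +y wall, catch, stop) is clamped is not measured: its stop face lies 55 to 105 mm to +x of this point; find it by feel.
- stop (a joint): Travel (m) of the orange stop block against its buffer spring: 0 free, growing as the puck presses it down the slope, 8 N per mm, so 0.0025 m is the limit of 20 N. The reading is noisy (some tenths of a mm), so press by the felt force, of which friction takes 1 to 3 N. The block is 34 mm wide, 2 to 29 mm above the trough's floor, square across the channel, facing up the slope.
There are look-alikes about, which are no part of the job. Several things look just like the puck: the one meant starts farthest to the robot's left.

How it is judged:
On the way, in this order (a step that is already met when the one before it is completed fails the run):
1. the silver puck stands in the upper part of the chute, on or near the green patch, let go and at rest (x of puck_center in the frame of trough between -0.145 and -0.05 m and y of puck_center in the frame of trough between -0.006 and 0.006 m and z of puck_center in the frame of trough below 0.022 m and angle between the z axis of puck_center and the z axis of trough, either way round below 0.12 rad and angle between puck_center's own z axis and vertical below 0.5 rad and contact force between puck and the fingers below 0.3 N and linear speed of puck below 0.02 m/s), for 0.2 s.
2. the puck is home against the stop and pressed on it with at least 7 N for 0.4 s (contact force between puck and stop above 7 N and x of puck_center in the frame of trough above 0.02 m and y of puck_center in the frame of trough between -0.006 and 0.006 m and z of puck_center in the frame of trough between 0.013 and 0.022 m and angle between the z axis of puck_center and the z axis of trough, either way round below 0.12 rad and angle between puck_center's own z axis and vertical below 0.5 rad), for 0.4 s.
At the end, for the whole second after the job is handed in: The silver puck rests against the stop (touching it with over 0.3 N, held there by the catch), standing on the floor of the trough within 6 mm of its centre line, square to it (0.12 rad), released and at rest (contact force between puck and stop above 0.3 N and x of puck_center in the frame of trough above 0.02 m and y of puck_center in the frame of trough between -0.006 and 0.006 m and z of puck_center in the frame of trough between 0.013 and 0.022 m and angle between the z axis of puck_center and the z axis of trough, either way round below 0.12 rad and angle between puck_center's own z axis and vertical below 0.5 rad and linear speed of puck below 0.01 m/s and contact force between puck and the fingers below 0.2 N).
It fails at once if the stop is pressed with more than 20 N (contact force between anything else and stop above 20 N).
It fails at once if the brass puck is moved by more than 20 mm (distance of other_puck_center from where it was at the start of the episode above 0.02 m).
It fails at once if a loose bystander on the bench is moved by more than 30 mm (distance of any of bottle_amber, rubber_stopper, tape_roll, screwdriver from where it was at the start of the episode above 0.03 m).
It also fails if it takes over 69 s, if anything falls off the work surface, if the arm or the gripper's body presses on something with over 40 N, if the wrist force passes 120 N, or if a joint passes its speed limit or range.

ROBOT

A 7-joint arm with a two-finger parallel gripper is mounted at the origin on a cart in front of the work surface, level with it; the furniture and walls round the work are solid. World frame = base frame: x ahead of the robot, y to its left, z up, the work surface at z = 0. Lengths are in m, angles in rad, forces in N, time in s.
With the tool pointing down it reaches from about 0.425 to 0.825 m from the base axis. Payload 3.6 kg.
Tool frame: the origin (TCP) lies at the very end of the fingers, on their centre line; the grasp point (between the pads) lies 19 mm behind it; x points along the fingers, y is the direction in which the jaws open and shut, and the axes are right-handed (so a half turn about x gives the same grasp; the last joint's range is limited). The gripper opens to 93 mm and grips with 3 to 60 N. Pads are 15 mm wide; open, the fingers measure 128 mm over their backs; the gripper's body (75 mm by 188 mm) begins 65 mm behind the grasp point.
Start: joints at [-1.363, 0.615, -0.013, 1.423, 0.008, 1.103, -0.04], TCP at [0.151, 0.632, 0.186] pointing down, gripper open.
Joint ranges: [-3.12, 3.12], [-0.3, 2.06], [-1.34, 1.32], [0.26, 2.42], [-1.36, 4.5], [0.01, 1.98], [-2.84, 2.84]. Speed limits (rad/s): [2.79, 2.79, 3.14, 3.14, 3.14, 3.14, 3.14].

INTERFACE

Orientations are given as a unit quaternion [w, x, y, z].
In Python, from bench import arm gives the robot as it stands.
- The arm moves only by the tool drive_tool, never from a script. Its argument "motion" is a list of rows, each an object with "claw": the finger opening in cm, from 0 to 9.3; "slide": the shift along the world's x, y, z in cm, a list of three; "angular": the turn, a rotation vector about the world's x, y, z in degrees, a list of three. A call has 1 to 12 rows; each row shifts and turns the commanded pose from where the row before left it; what a row does not reach is not made up. A row lasts 1/12 s, in which the tool goes at most 41.7 mm and 7.16 degrees, less where a joint would pass 70% of its speed; a pose out of reach is approached as far as the arm can. A call with a gripper value outside its range is refused whole. The fingers move at their own pace and stop on an object; "force" is the grip in N (left out, the last holds). Time passes only in rows, so rows that do not move let the fingers close. It gives the time, the measured TCP pose, the force and the opening at its end, in the units of the state.
- arm.observe(): the state, without advancing time (a new reading comes with each control period).
- arm.camera(name): name is "scene" or "side" or "wrist"; returns a dict with "color" (420x560x3 uint8, blue, green, red), "fx", "fy", "cx", "cy" (pixels), "extrinsics" (4x4, takes a point from camera to world coordinates); the wrist camera has in their place "hand_eye" (4x4, takes a point from camera to tool coordinates, whose origin is the TCP and whose axes are the tool frame's). Camera axes: x right, y up, looking along -z (the intrinsics and any distortion apply to the point x, -y, -z); pixel columns grow to the right and rows downward; lengths in m; the calibration is good to about 2 mm. A picture is of the moment at which its call begins: read the wrist's pose just before it. There is no depth.
- arm.hand_in(): hands the job in, once; it reports no verdict.
Trained networks look in a picture, given as the dict that the camera call returned (one of the last four; its "shot" number tells which), for a name from the list of things; names that differ only in an ending like _2 or _b are one class to them, and where a whole thing is asked for, a point or a joint stands for the part that bears it (a point fixed in the world has none). Each returns a list of dicts, best first, with "conf" (0 to 1); they miss things now and then, are a little off and sometimes report something else, mostly with a low value. They report only what shows in the picture. A call takes as long as a camera call. They do not tell look-alikes from the thing itself.
- arm.boxes_of(query, picture): "pixel" ([column, row] in pixels, amid what is visible of it).
The state is a dict: "clock": time; "joint_pos": joint angles; "joint_vel": joint speeds; "joint_torque": joint torques, N m; "tcp_pos": TCP position; "ee_rot": TCP orientation; "contact_force": force on the tool from outside, world axes, zero at the start; "wrist_torque": the same for the moment, N m; "grip_width": finger opening in m.
Only numpy, scipy, OpenCV 4.12 (cv2) and the standard library are available. Lean on these libraries where they do the work, as an engineer would, in place of code of your own. Each camera call takes 0.05 s, during which the arm holds its last target. There are 200 camera calls.

## Working session

There is one attempt and no reset: what is moved stays moved. The work goes in short steps, Python scripts to look and compute and a tool call to move; the robot and the scene stay as the last step left them, time stands still between calls to the robot, and variables do not carry over. Pictures are saved under pics/ and viewed, about 8 in all and at most 12, crops included, and the job is handed in when it is done.

Besides the shell and the picture viewer there is one more tool, called after "Request:" as name([rows], argument=value, ...), one row to a line, values as JSON. drive_tool: Moves the arm, as the interface text tells. Its arguments: {"type":"object","properties":{"motion":{"type":"array","items":{"type":"object","properties":{"claw":{"type":"number"},"slide":{"type":"array","items":{"type":"number"}},"angular":{"type":"array","items":{"type":"number"}}}}},"force":{"type":"number"}},"required":["motion"]}

```bash
mkdir -p pics; cat > h.py <<'E'
import numpy as np, cv2
from scipy.spatial.transform import Rotation as R
from bench import arm
def q2R(q): return R.from_quat([q[1],q[2],q[3],q[0]]).as_matrix()
def ext(p,s=None):
    if 'extrinsics' in p: return np.array(p['extrinsics'])
    T=np.eye(4);T[:3,:3]=q2R(s['ee_rot']);T[:3,3]=s['tcp_pos'];return T@np.array(p['hand_eye'])
def ray(p,px,s=None):
    T=ext(p,s);d=T[:3,:3]@np.array([(px[0]-p['cx'])/p['fx'],-(px[1]-p['cy'])/p['fy'],-1]);return T[:3,3],d
def onz(p,px,z,s=None):
    o,d=ray(p,px,s);return o+d*(z-o[2])/d[2]
def proj(p,X,s=None):
    c=np.linalg.inv(ext(p,s))@np.append(X,1);return [p['cx']+p['fx']*c[0]/-c[2],p['cy']+p['fy']*c[1]/c[2]]
def tri(obs):
    A=np.zeros((3,3));b=np.zeros(3)
    for p,px,s in obs:
        o,d=ray(p,px,s);d/=np.linalg.norm(d);M=np.eye(3)-np.outer(d,d);A+=M;b+=M@o
    return np.linalg.solve(A,b)
E
python3 - <<'E'
from h import *
np.set_printoptions(precision=4,suppress=True)
s=arm.observe();print({k:np.round(v,3) for k,v in s.items()})
ims=[]
for n in ['scene','side']:
    p=arm.camera(n);cv2.imwrite(f'pics/{n}.png',p['color']);print(n,[k for k in p if k!='color'],p['fx'],p['cx'],p['cy'],np.array(p['extrinsics']))
    for q in ['puck','other_puck_center','trough','stop','bottle_amber','rubber_stopper','tape_roll','screwdriver']:
        print(q,[(np.round(b['pixel']).tolist(),round(b['conf'],2),onz(p,b['pixel'],.018).round(3).tolist()) for b in arm.boxes_of(q,p)])
E
```

```text
{'clock': np.float64(0.0), 'joint_pos': array([-1.362,  0.616, -0.013,  1.425,  0.008,  1.103, -0.04 ]), 'joint_vel': array([-0.001, -0.002, -0.   , -0.001, -0.001, -0.001, -0.002]), 'joint_torque': array([  0.   , -45.894,   0.209, -16.575,  -0.061,   0.021,   0.   ]), 'tcp_pos': array([0.151, 0.631, 0.185]), 'ee_rot': array([ 0.702,  0.082,  0.702, -0.084]), 'contact_force': array([-0.086,  0.022,  0.208]), 'wrist_torque': array([ 0.025, -0.002, -0.008]), 'grip_width': np.float64(0.093)}
scene ['fx', 'fy', 'cx', 'cy', 'extrinsics', 'shot'] 425.363844418147 281.403901016563 203.51586748054274 [[-0.6072  0.5751 -0.5483 -0.1767]
 [-0.7946 -0.4344  0.4243  0.4491]
 [ 0.0058  0.6932  0.7207  0.9682]
 [ 0.      0.      0.      1.    ]]
puck [([214.0, 258.0], 0.69, [0.493, 0.165, 0.018]), ([188.0, 277.0], 0.67, [0.482, 0.251, 0.018]), ([230.0, 287.0], 0.6, [0.387, 0.181, 0.018])]
other_puck_center []
trough []
stop []
bottle_amber []
rubber_stopper []
tape_roll [([369.0, 172.0], 0.6, [0.486, -0.435, 0.018])]
screwdriver [([181.0, 318.0], 0.59, [0.385, 0.324, 0.018])]
side ['fx', 'fy', 'cx', 'cy', 'extrinsics', 'shot'] 473.38854744211187 285.51497445933353 209.62865451188725 [[-0.9966 -0.0642  0.0515  0.5816]
 [ 0.0809 -0.6481  0.7573  0.9833]
 [-0.0152  0.7589  0.651   0.9643]
 [ 0.      0.      0.      1.    ]]
puck [([302.0, 306.0], 0.86, [0.496, 0.251, 0.018]), ([294.0, 281.0], 0.53, [0.509, 0.171, 0.018])]
other_puck_center [([257.0, 313.0], 0.73, [0.607, 0.263, 0.018])]
trough [([271.0, 206.0], 0.91, [0.549, -0.141, 0.018])]
stop [([304.0, 304.0], 0.6, [0.489, 0.247, 0.018]), ([274.0, 188.0], 0.52, [0.534, -0.226, 0.018])]
bottle_amber []
rubber_stopper []
tape_roll [([275.0, 145.0], 0.83, [0.515, -0.485, 0.018])]
screwdriver [([269.0, 207.0], 0.64, [0.557, -0.134, 0.018]), ([346.0, 331.0], 0.56, [0.401, 0.335, 0.018])]
```

View pics/scene.png

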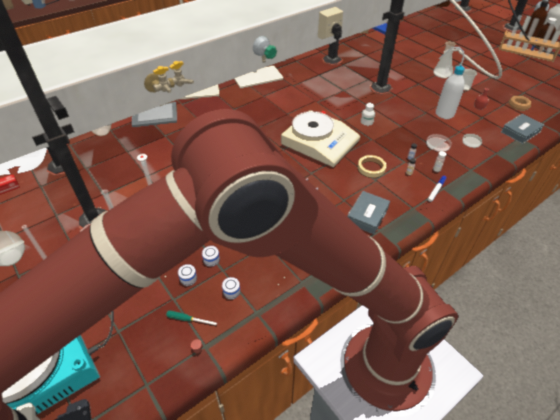

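View pics/side.png

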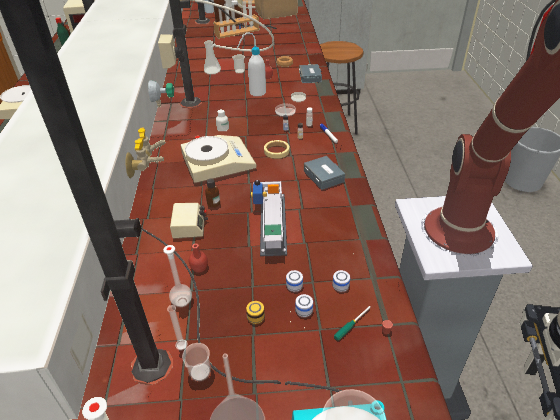

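The side view shows three silver pucks at (294,281), (304,306) and (341,281), the brass one at (256,313), and the chute around (272,215). Its green patch is at (272,231) and the orange stop at (273,188). The puck at (304,306) has the largest y (0.25 m, against about 0.17 for the other two), so it is farthest left and is the one meant. I'll confirm it in a crop.

```bash
python3 - <<'E'
from h import *
im=cv2.imread('pics/side.png')
cv2.imwrite('pics/crop1.png',cv2.resize(im[170:330,230:360],None,fx=3.7,fy=3.7,interpolation=cv2.INTER_CUBIC))
p=arm.camera('side')
for z in(.0,.018,.036): print(z,[onz(p,x,z).round(3).tolist() for x in[(304,306),(294,281),(341,281),(256,313)]])
E
```

```text
0.0 [[0.489, 0.239, 0.0], [0.506, 0.154, 0.0], [0.382, 0.166, 0.0], [0.611, 0.249, 0.0]]
0.018 [[0.491, 0.253, 0.018], [0.508, 0.17, 0.018], [0.386, 0.181, 0.018], [0.61, 0.263, 0.018]]
0.036 [[0.493, 0.267, 0.036], [0.509, 0.185, 0.036], [0.39, 0.197, 0.036], [0.61, 0.277, 0.036]]
```

View pics/crop1.png

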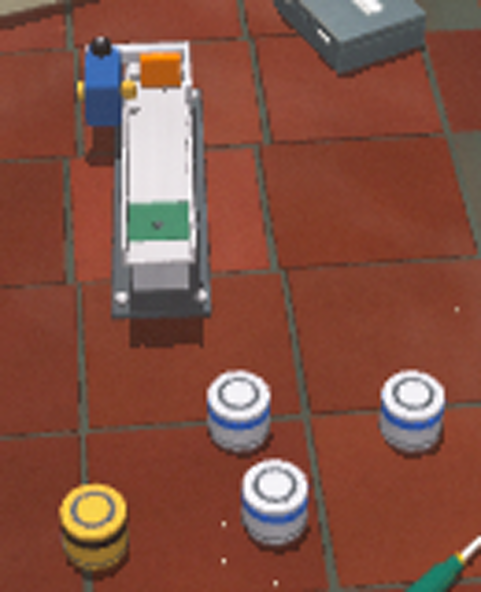

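The crop confirms it: the puck at the bottom centre (side view (304,306)) is silver with a blue band, and it is nearest the camera and farthest left. The brass one stands to its left, away from the robot. I'm moving above it with the jaws turned along world x.

Request:
drive_tool([
  {"slide": [2.7, -3.0, 0.1], "angular": [0, 0, -6.4], "claw": 9.3},
  {"slide": [2.7, -3.0, 0.1], "angular": [0, 0, -6.4], "claw": 9.3},
  {"slide": [2.7, -3.0, 0.1], "angular": [0, 0, -6.4], "claw": 9.3},
  {"slide": [2.7, -3.0, 0.1], "angular": [0, 0, -6.4], "claw": 9.3},
  {"slide": [2.7, -3.0, 0.1], "angular": [0, 0, -6.4], "claw": 9.3},
  {"slide": [2.7, -3.0, 0.1], "angular": [0, 0, -6.4], "claw": 9.3},
  {"slide": [2.7, -3.0, 0.1], "angular": [0, 0, -6.4], "claw": 9.3},
  {"slide": [2.7, -3.0, 0.1], "angular": [0, 0, -6.4], "claw": 9.3},
  {"slide": [2.7, -3.0, 0.1], "angular": [0, 0, -6.4], "claw": 9.3},
  {"slide": [2.7, -3.0, 0.1], "angular": [0, 0, -6.4], "claw": 9.3},
  {"slide": [2.7, -2.8, 0.1], "angular": [0, 0, -6.4], "claw": 9.3},
  {"slide": [0, 0, 0], "angular": [0, 0, -6.1], "claw": 9.3},
])

```text
clock: 1.95
tcp_pos: [0.4556, 0.2947, 0.1982]
ee_rot: [0.498, 0.506, 0.492, -0.504]
contact_force: [1.7, -1.1, 0.3]
grip_width: 0.0928
```

```bash
python3 - <<'E'
from h import *
s=arm.observe();print(s['tcp_pos'],q2R(s['ee_rot']).round(3),s['joint_pos'].round(2) if hasattr(s['joint_pos'],'round') else s['joint_pos'])
p=arm.camera('wrist');cv2.imwrite('pics/w1.png',p['color']);print(p['fx'],p['cx'],p['cy'],np.round(p['hand_eye'],4))
for q in['puck','other_puck_center']: print(q,[(np.round(b['pixel']).tolist(),round(b['conf'],2),onz(p,b['pixel'],.025,s).round(4).tolist()) for b in arm.boxes_of(q,p)])
p=arm.camera('scene');cv2.imwrite('pics/scene2.png',p['color'])
for q in['puck','trough','stop']: print(q,[(np.round(b['pixel']).tolist(),round(b['conf'],2)) for b in arm.boxes_of(q,p)])
E
```

```text
[0.45557314 0.29473591 0.19816792] [[ 0.007  1.    -0.02 ]
 [-0.004 -0.02  -1.   ]
 [-1.     0.007  0.004]] [-0.88  0.45  0.39  1.73 -0.19  0.99 -0.44]
306.0673859279106 278.6335488832548 207.0287101926441 [[ 3.000e-04  2.514e-01 -9.679e-01 -1.994e-01]
 [ 1.000e+00  2.000e-04  4.000e-04  9.000e-04]
 [ 3.000e-04 -9.679e-01 -2.514e-01 -7.000e-02]
 [ 0.000e+00  0.000e+00  0.000e+00  1.000e+00]]
puck [([226.0, 268.0], 0.96, [0.385, 0.1849, 0.025]), ([301.0, 221.0], 0.73, [0.4857, 0.2481, 0.025]), ([317.0, 274.0], 0.57, [0.5063, 0.1735, 0.025])]
other_puck_center [([402.0, 207.0], 0.78, [0.6128, 0.2635, 0.025])]
puck [([230.0, 289.0], 0.63), ([215.0, 256.0], 0.55), ([186.0, 278.0], 0.54)]
trough [([275.0, 202.0], 0.73)]
stop [([185.0, 270.0], 0.57), ([301.0, 183.0], 0.44)]
```

View pics/w1.png

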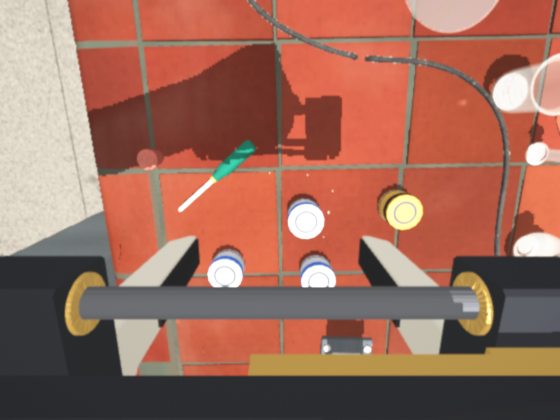

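The wrist view shows the target puck at (306,219), the brass one at (402,210), and the other silver ones at (226,270) and (318,276). Next I'll refine the puck position and look at the chute from the scene camera.

```bash
python3 - <<'E'
from h import *
im=cv2.imread('pics/scene2.png')
cv2.imwrite('pics/crop2.png',cv2.resize(im[140:300,160:360],None,fx=4,fy=4,interpolation=cv2.INTER_CUBIC)[:600])
s=arm.observe();print(s['tcp_pos'],q2R(s['ee_rot'])[:,0].round(3))
p=arm.camera('wrist');pw=p;im=p['color'];print(onz(p,(307,221),.036,s))
ps=arm.camera('side');print(onz(ps,(304.1,301.4),.036))
E
```

```text
[0.44693692 0.30573856 0.1966875 ] [-0.001  0.001 -1.   ]
[0.48271924 0.26472125 0.036     ]
[0.49072773 0.25284048 0.036     ]
```

View pics/crop2.png

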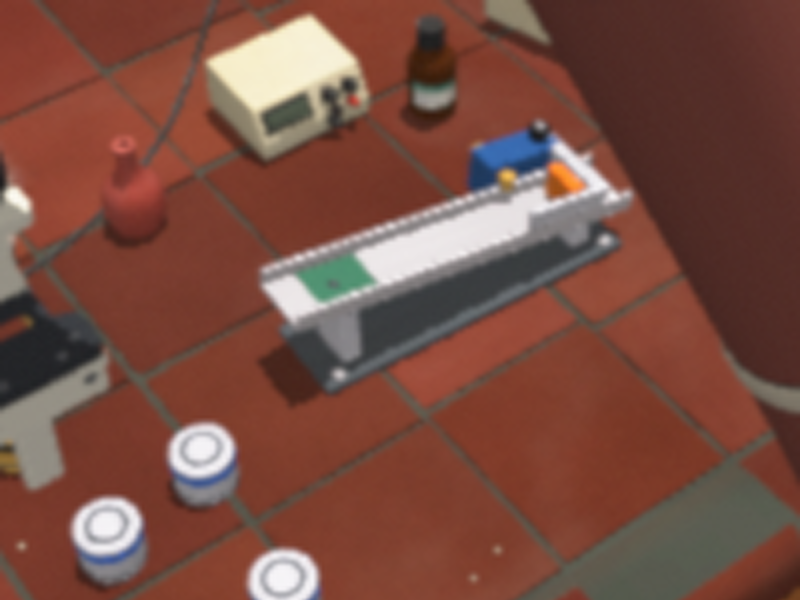

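The scene crop shows the chute running from its upper end at crop (275,295) to its lower end at (630,195), with the green patch at (335,277) and the stop at (566,178). I'm moving to 9 cm above the puck and fitting the chute pose.

Request:
drive_tool([
  {"slide": [2.2, -2.6, -2.0], "angular": [0, 0, 0], "claw": 9.3},
  {"slide": [2.2, -2.6, -2.5], "angular": [0, 0, 0], "claw": 9.3},
  {"slide": [0, 0, -3.0], "angular": [0, 0, 0], "claw": 9.3},
  {"slide": [0, 0, -3.0], "claw": 9.3},
  {"slide": [0, 0, 0], "claw": 9.3},
  {"slide": [0, 0, 0], "claw": 9.3},
])

```text
$.motion[3]: bad value
```

```bash
cat > fit.py <<'E'
from h import *
from scipy.optimize import least_squares
ps=arm.camera('side');pc=arm.camera('scene')
S=lambda x,y:(230+x/3.7,170+y/3.7)
C=lambda x,y:(160+x/4,140+y/4)
P=[(ps,S(158,221),(-.1,0,0)),(pc,C(335,277),(-.1,0,0)),
(pc,C(262,272),(-.15,.0275,.012)),(pc,C(296,318),(-.15,-.0255,.0)),(pc,C(632,195),(.15,-.0255,.012)),
(ps,S(187,43),(.15,-.0255,.012)),(ps,S(118,43),(.15,.0255,.012)),(ps,S(123,262),(-.15,.0255,.006)),(ps,S(196,262),(-.15,-.0255,.006))]
def Rt(yaw): return (R.from_euler('z',yaw)*R.from_euler('y',np.radians(8))).as_matrix()
def f(v): return np.concatenate([np.array(proj(p,Rt(v[3])@np.array(X)+v[:3]))-px for p,px,X in P])
r=least_squares(f,[.55,-.14,.05,-np.pi/2],loss='soft_l1')
print(r.x.round(4),np.degrees(r.x[3]));print(f(r.x).reshape(-1,2).round(1))
print('setdown',Rt(r.x[3])@[-.1,0,0]+r.x[:3])
print('tri patch',tri([(ps,P[0][1],None),(pc,P[1][1],None)]))
s=arm.observe();print(s['tcp_pos'],q2R(s['ee_rot'])[:,:2].round(3))
E
python3 fit.py
```

```text
[ 0.5478 -0.0795  0.0499 -1.6222] -92.94278949456186
[[ 0.   0.3]
 [ 0.8  1.4]
 [-0.6 -0.8]
 [-0.   2.2]
 [-0.6 -0.8]
 [-0.4  0.4]
 [ 2.4  0.9]
 [-0.  -1.6]
 [-0.8 -2.2]]
setdown [0.55291179 0.0194111  0.06385379]
tri patch [0.55354088 0.02188811 0.06900393]
[0.44771135 0.30479695 0.19683025] [[-0.     1.   ]
 [ 0.     0.003]
 [-1.    -0.   ]]
```

Request:
drive_tool([
  {"slide": [2.2, -2.6, -1.5], "angular": [0, 0, 0], "claw": 9.3},
  {"slide": [2.1, -2.5, -1.5], "angular": [0, 0, 0], "claw": 9.3},
  {"slide": [0, 0, -2.5], "angular": [0, 0, 0], "claw": 9.3},
  {"slide": [0, 0, -2.5], "angular": [0, 0, 0], "claw": 9.3},
  {"slide": [0, 0, 0], "angular": [0, 0, 0], "claw": 9.3},
  {"slide": [0, 0, 0], "angular": [0, 0, 0], "claw": 9.3},
  {"slide": [0, 0, 0], "angular": [0, 0, 0], "claw": 9.3},
  {"slide": [0, 0, 0], "angular": [0, 0, 0], "claw": 9.3},
])

```text
clock: 3.17
tcp_pos: [0.4922, 0.2542, 0.1185]
ee_rot: [0.501, 0.501, 0.5, -0.498]
contact_force: [0.4, 0.5, 1.1]
grip_width: 0.0928
```

```bash
python3 - <<'E'
from h import *
s=arm.observe();print(s['tcp_pos'],s['contact_force'])
p=arm.camera('wrist');cv2.imwrite('pics/w2.png',p['color'])
for q in['puck']: print(q,[(np.round(b['pixel']).tolist(),round(b['conf'],2),onz(p,b['pixel'],.03,s).round(4).tolist()) for b in arm.boxes_of(q,p)])
E
```

```text
[0.49220899 0.25415701 0.11852867] [0.44337683 0.48407285 1.10912527]
puck [([275.0, 203.0], 0.92, [0.4894, 0.2537, 0.03]), ([291.0, 275.0], 0.68, [0.5066, 0.1775, 0.03])]
```

View pics/w2.png

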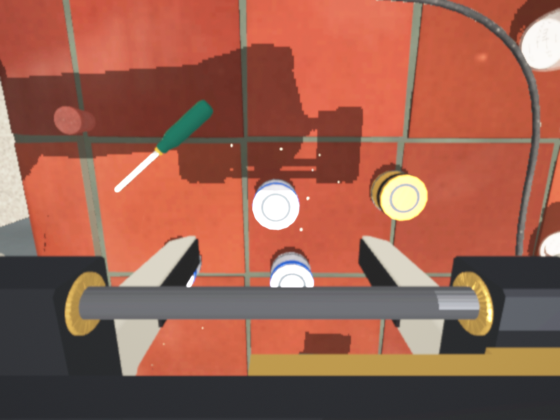

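The puck sits centred at (276,207) below the tool, and the fingers clear everything on the way down. I'm descending to grip it.

Request:
drive_tool([
  {"slide": [-0.2, 0, -2.0], "angular": [0, 0, 0], "claw": 9.3},
  {"slide": [0, 0, -2.5], "angular": [0, 0, 0], "claw": 9.3},
  {"slide": [0, 0, -2.5], "angular": [0, 0, 0], "claw": 9.3},
  {"slide": [0, 0, -2.0], "angular": [0, 0, 0], "claw": 9.3},
  {"slide": [0, 0, -1.2], "angular": [0, 0, 0], "claw": 9.3},
  {"slide": [0, 0, 0], "angular": [0, 0, 0], "claw": 9.3},
  {"slide": [0, 0, 0], "angular": [0, 0, 0], "claw": 4.0},
  {"slide": [0, 0, 0], "angular": [0, 0, 0], "claw": 4.0},
  {"slide": [0, 0, 0], "angular": [0, 0, 0], "claw": 4.0},
  {"slide": [0, 0, 0], "angular": [0, 0, 0], "claw": 4.0},
  {"slide": [0, 0, 0], "angular": [0, 0, 0], "claw": 4.0},
  {"slide": [0, 0, 0], "angular": [0, 0, 0], "claw": 4.0},
], force=20)

```text
clock: 4.27
tcp_pos: [0.4895, 0.2534, 0.0154]
ee_rot: [0.5, 0.5, 0.5, -0.499]
contact_force: [0.0, -0.1, -0.4]
grip_width: 0.0575
```

Request:
drive_tool([
  {"slide": [0, 0, 0], "angular": [0, 0, 0], "claw": 4.0},
  {"slide": [0, 0, 0], "angular": [0, 0, 0], "claw": 4.0},
  {"slide": [0, 0, 0], "angular": [0, 0, 0], "claw": 4.0},
  {"slide": [0, 0, 0], "angular": [0, 0, 0], "claw": 4.0},
  {"slide": [0, 0, 0], "angular": [0, 0, 0], "claw": 4.0},
  {"slide": [0, 0, 0], "angular": [0, 0, 0], "claw": 4.0},
], force=20)

```text
clock: 4.77
tcp_pos: [0.4892, 0.2531, 0.0148]
ee_rot: [0.5, 0.5, 0.5, -0.5]
contact_force: [0.5, 0.4, 0.5]
grip_width: 0.04
```

The width reads 0.040 where I expected 0.044, so I'm checking with a look.

```bash
python3 - <<'E'
from h import *
s=arm.observe();print(s['tcp_pos'],s['grip_width'])
p=arm.camera('wrist');a=p['color']
for q in['puck']: print(q,[(np.round(b['pixel']).tolist(),round(b['conf'],2),onz(p,b['pixel'],.03,s).round(4).tolist()) for b in arm.boxes_of(q,p)])
p=arm.camera('side');b=cv2.resize(p['color'][230:340,230:370],(560,420),interpolation=cv2.INTER_CUBIC)
for q in['puck']: print(q,[(np.round(c['pixel']).tolist(),round(c['conf'],2),onz(p,c['pixel'],.02).round(4).tolist()) for c in arm.boxes_of(q,p)])
cv2.imwrite('pics/g.png',cv2.resize(np.hstack([a[100:],b[:320]]),(800,229)))
cv2.imwrite('pics/g.png',np.vstack([cv2.resize(a[150:],(560,270)),b[60:380]]))
E
```

```text
[0.48918747 0.25309431 0.01478311] 0.039999856674485385
puck [([304.0, 338.0], 0.73, [0.5075, 0.1803, 0.03]), ([276.0, 242.0], 0.68, [0.4881, 0.2523, 0.03])]
puck [([304.0, 304.0], 0.9, [0.4897, 0.2493, 0.02]), ([300.0, 288.0], 0.65, [0.4954, 0.1964, 0.02]), ([344.0, 286.0], 0.5, [0.3811, 0.2008, 0.02])]
```

View pics/g.png

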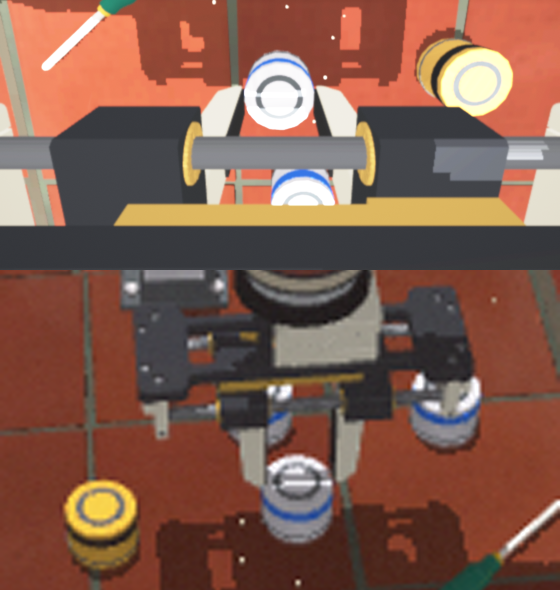

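```bash
python3 - <<'E'
from h import *
s=arm.observe();p=arm.camera('wrist')
print('ring wrist',onz(p,(279,245),.036,s)); t=np.array(s['tcp_pos'])
for d in[(-.02,.0075,0),(.02,.0075,0),(-.02,.0075,.03)]: print('w',np.round(proj(p,t+d,s)))
p=arm.camera('side'); print('ring side',onz(p,(230+298/4,230+(210+60)/4*110/105),.036),)
fy=110/420
for d in[(-.02,.0075,0),(.02,.0075,0),(.0,.0075,.02)]:
    a=proj(p,t+d); print('side crop',(a[0]-230)*4,(a[1]-230)/fy-60+270)
for c in[(.489,.253,.036),(.489,.27,.036),(.489,.253,0)]:
    a=proj(p,c); print('side crop puck',(a[0]-230)*4,(a[1]-230)/fy-60+270)
E
```

```text
ring wrist [0.49027743 0.2524113  0.036     ]
w [248. 222.]
w [307. 222.]
w [243. 237.]
ring side [0.48951574 0.25083268 0.036     ]
side crop 332.1163216257594 510.39153410156536
side crop 267.7458245972732 515.0253841125646
side crop 300.3385653405535 493.2800972612081
side crop puck 299.22851597314457 482.6161576462822
side crop puck 302.35778092135024 503.8671271315738
side crop puck 298.5768713816549 517.3389774315087
```

Request:
drive_tool([
  {"slide": [0, 0, 0], "angular": [0, 0, 0], "claw": 3.6},
  {"slide": [0, 0, 0], "angular": [0, 0, 0], "claw": 3.2},
  {"slide": [0, 0, 0], "angular": [0, 0, 0], "claw": 3.2},
  {"slide": [0, 0, 0], "angular": [0, 0, 0], "claw": 3.2},
], force=20)

```text
clock: 5.4
tcp_pos: [0.4892, 0.2531, 0.0148]
ee_rot: [0.5, 0.5, 0.5, -0.5]
contact_force: [0.8, -0.3, 0.1]
grip_width: 0.0324
```

```bash
python3 - <<'E'
from h import *
s=arm.observe();print(s['tcp_pos'],s['grip_width'])
p=arm.camera('wrist');a=p['color']
p=arm.camera('side');b=p['color']
for q in['puck']: print(q,[(np.round(c['pixel']).tolist(),round(c['conf'],2),onz(p,c['pixel'],.02).round(4).tolist()) for c in arm.boxes_of(q,p)])
cv2.imwrite('pics/g2.png',np.hstack([cv2.resize(a[200:330,200:360],(440,358),interpolation=cv2.INTER_CUBIC),cv2.resize(b[265:330,270:335],(358,358),interpolation=cv2.INTER_CUBIC)]))
E
```

```text
[0.48920255 0.25314931 0.01484948] 0.032446270281553974
puck [([302.0, 306.0], 0.66, [0.496, 0.2546, 0.02]), ([344.0, 284.0], 0.56, [0.3815, 0.1944, 0.02]), ([298.0, 287.0], 0.47, [0.4986, 0.1924, 0.02])]
```

View pics/g2.png

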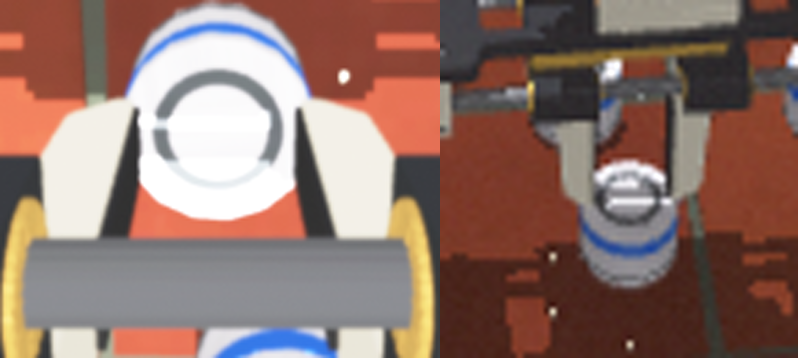

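The fingers closed above the puck: they hide part of its top, the puck hasn't moved, and there is no force. Both cameras put the fingertips about 29 mm above the reported TCP height. I'll open and step down, watching the force.

Request:
drive_tool([
  {"slide": [0, 0, 0.2], "angular": [0, 0, 0], "claw": 7.5},
  {"slide": [0, 0, 0], "angular": [0, 0, 0], "claw": 7.5},
  {"slide": [0, 0, 0], "angular": [0, 0, 0], "claw": 7.5},
  {"slide": [0, 0, 0], "angular": [0, 0, 0], "claw": 7.5},
  {"slide": [0, 0, 0], "angular": [0, 0, 0], "claw": 7.5},
  {"slide": [0, 0, 0], "angular": [0, 0, 0], "claw": 7.5},
  {"slide": [0, 0, 0], "angular": [0, 0, 0], "claw": 7.5},
  {"slide": [0, 0, -0.4], "angular": [0, 0, 0], "claw": 7.5},
  {"slide": [0, 0, -0.4], "angular": [0, 0, 0], "claw": 7.5},
  {"slide": [0, 0, -0.3], "angular": [0, 0, 0], "claw": 7.5},
  {"slide": [0, 0, 0], "angular": [0, 0, 0], "claw": 7.5},
])

```text
clock: 6.47
tcp_pos: [0.4885, 0.2529, 0.0049]
ee_rot: [0.5, 0.499, 0.5, -0.5]
contact_force: [-0.2, 0.8, 0.2]
grip_width: 0.0751
```

Request:
drive_tool([
  {"slide": [0, 0, -0.3], "angular": [0, 0, 0], "claw": 7.5},
  {"slide": [0, 0, -0.3], "angular": [0, 0, 0], "claw": 7.5},
  {"slide": [0, 0, -0.3], "angular": [0, 0, 0], "claw": 7.5},
  {"slide": [0, 0, 0], "angular": [0, 0, 0], "claw": 7.5},
])

```text
clock: 6.8
tcp_pos: [0.4887, 0.253, -0.0038]
ee_rot: [0.5, 0.499, 0.5, -0.5]
contact_force: [-0.2, -1.1, -0.2]
grip_width: 0.0749
```

```bash
python3 - <<'E'
from h import *
s=arm.observe();print(s['tcp_pos'],s['contact_force'])
p=arm.camera('wrist');a=p['color']
p=arm.camera('side');b=p['color']
cv2.imwrite('pics/g3.png',np.hstack([cv2.resize(a[200:330,180:380],(440,286),interpolation=cv2.INTER_CUBIC),cv2.resize(b[265:317,270:335],(358,286),interpolation=cv2.INTER_CUBIC)]))
E
```

```text
[ 0.48873025  0.25295195 -0.00383046] [-0.19427485 -1.0666143  -0.231111  ]
```

View pics/g3.png

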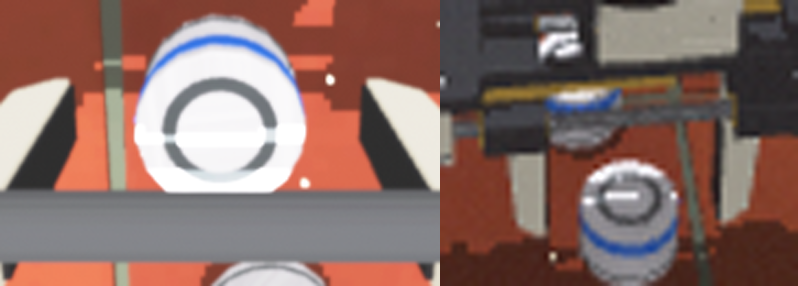

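The tips are still clear above the bench at TCP −4 mm, so the offset is real. I'll compute the tip height from the side picture.

```bash
python3 - <<'E'
from h import *
s=arm.observe();p=arm.camera('side')
for px in[(286.3,307.7),(323.6,305.4)]:
    o,d=ray(p,px)
    for y in(.2605,.253,.2455): q=o+d*(y-o[1])/d[1];print(px,q.round(4))
E
```

```text
(286.3, 307.7) [0.5353 0.2605 0.0264]
(286.3, 307.7) [0.5349 0.253  0.0167]
(286.3, 307.7) [0.5344 0.2455 0.007 ]
(323.6, 305.4) [0.4432 0.2605 0.0245]
(323.6, 305.4) [0.4417 0.253  0.0147]
(323.6, 305.4) [0.4403 0.2455 0.005 ]
```

Request:
drive_tool([
  {"slide": [0, 0, -0.3], "angular": [0, 0, 0], "claw": 7.5},
  {"slide": [0, 0, -0.3], "angular": [0, 0, 0], "claw": 7.5},
  {"slide": [0, 0, 0], "angular": [0, 0, 0], "claw": 7.5},
])

```text
clock: 7.2
tcp_pos: [0.4887, 0.253, -0.0097]
ee_rot: [0.5, 0.499, 0.5, -0.5]
contact_force: [-0.1, 0.2, 0.8]
grip_width: 0.0751
```

Request:
drive_tool([
  {"slide": [0, 0, -0.2], "angular": [0, 0, 0], "claw": 7.5},
  {"slide": [0, 0, -0.2], "angular": [0, 0, 0], "claw": 7.5},
  {"slide": [0, 0, 0], "angular": [0, 0, 0], "claw": 3.5},
  {"slide": [0, 0, 0], "angular": [0, 0, 0], "claw": 3.5},
  {"slide": [0, 0, 0], "angular": [0, 0, 0], "claw": 3.5},
  {"slide": [0, 0, 0], "angular": [0, 0, 0], "claw": 3.5},
  {"slide": [0, 0, 0], "angular": [0, 0, 0], "claw": 3.5},
  {"slide": [0, 0, 0], "angular": [0, 0, 0], "claw": 3.5},
  {"slide": [0, 0, 0], "angular": [0, 0, 0], "claw": 3.5},
  {"slide": [0, 0, 0], "angular": [0, 0, 0], "claw": 3.5},
  {"slide": [0, 0, 0], "angular": [0, 0, 0], "claw": 3.5},
  {"slide": [0, 0, 0], "angular": [0, 0, 0], "claw": 3.5},
], force=25)

```text
clock: 8.2
tcp_pos: [0.4893, 0.2532, -0.0131]
ee_rot: [0.5, 0.5, 0.5, -0.5]
contact_force: [0.8, 0.3, 0.8]
grip_width: 0.0433
```

The width stopped at 0.043 and the puck seems gripped. I'm lifting and carrying it toward the chute.

Request:
drive_tool([
  {"slide": [0, 0, 1.5], "angular": [0, 0, 0], "claw": 3.5},
  {"slide": [0, 0, 2.5], "angular": [0, 0, 0], "claw": 3.5},
  {"slide": [0, 0, 3.0], "angular": [0, 0, 0], "claw": 3.5},
  {"slide": [0, 0, 3.0], "angular": [0, 0, 0], "claw": 3.5},
  {"slide": [0, 0, 3.0], "angular": [0, 0, 0], "claw": 3.5},
  {"slide": [0.8, -2.5, 1.0], "angular": [0, 0, 0], "claw": 3.5},
  {"slide": [1.0, -3.5, 0], "angular": [0, 0, 0], "claw": 3.5},
  {"slide": [1.0, -3.5, 0], "angular": [0, 0, 0], "claw": 3.5},
  {"slide": [1.0, -3.5, 0], "angular": [0, 0, 0], "claw": 3.5},
  {"slide": [1.0, -3.5, 0], "angular": [0, 0, -2.9], "claw": 3.5},
  {"slide": [1.0, -3.5, 0], "angular": [4, 0, 0], "claw": 3.5},
  {"slide": [0.6, -1.5, 0], "angular": [4, -0.4, 0], "claw": 3.5},
])

```text
clock: 9.2
tcp_pos: [0.5541, 0.0336, 0.1266]
ee_rot: [0.452, 0.548, 0.519, -0.476]
contact_force: [0.7, -1.6, -1.8]
grip_width: 0.0436
```

Request:
drive_tool([
  {"slide": [0, 0, 0], "angular": [0, 0, 0], "claw": 3.5},
  {"slide": [0, 0, 0], "angular": [0, 0, 0], "claw": 3.5},
  {"slide": [0, 0, 0], "angular": [0, 0, 0], "claw": 3.5},
  {"slide": [0, 0, 0], "angular": [0, 0, 0], "claw": 3.5},
])

```text
clock: 9.53
tcp_pos: [0.5523, 0.0407, 0.1264]
ee_rot: [0.452, 0.546, 0.522, -0.474]
contact_force: [0.3, 0.6, -3.0]
grip_width: 0.0431
```

```bash
python3 - <<'E'
from h import *
s=arm.observe();print(s['tcp_pos'],q2R(s['ee_rot']).round(3),s['contact_force'])
p=arm.camera('wrist');a=p['color'];p=arm.camera('side');b=p['color'];c=arm.camera('scene')['color'];cv2.imwrite('pics/s3.png',b);cv2.imwrite('pics/c3.png',c);cv2.imwrite('pics/w3.png',a)
cv2.imwrite('pics/m.png',np.vstack([np.hstack([cv2.resize(b[165:265,220:320],(400,400),interpolation=cv2.INTER_CUBIC),cv2.resize(c[140:240,200:300],(400,400),interpolation=cv2.INTER_CUBIC)]),cv2.resize(a[220:320,80:480],(800,200))]))
E
```

```text
[0.55234821 0.04074356 0.12639218] [[ 0.005  0.999 -0.046]
 [ 0.14  -0.046 -0.989]
 [-0.99  -0.002 -0.14 ]] [ 0.26293328  0.57078896 -2.99078773]
```

View pics/m.png

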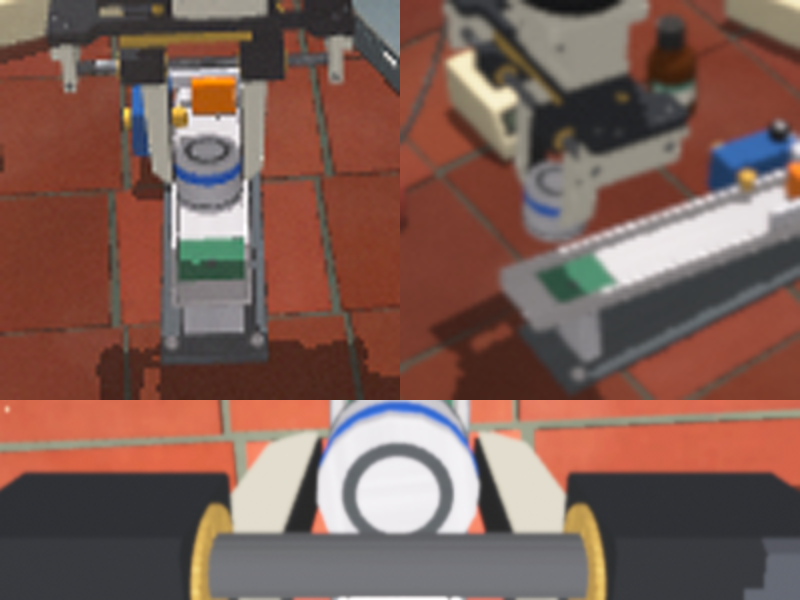

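The composite shows the puck held square. In the side crop its ring is at (209,152) and its edges at columns 174 and 243. The channel's inner edges at the patch are at columns 178 and 246, and the patch centre is at (212,258). Next I'll work out the offset.

```bash
cat fit.py | sed 's/^s=arm.*//' > fit2.py; cat >> fit2.py <<'E'
print('---')
s=arm.observe();T=np.array(s['tcp_pos']);Q=q2R(s['ee_rot'])
rp=T+Q@[-.0491,0,0];bp=T+Q@[-.0131,0,0]
print('ring',rp,'bottom',bp)
print('side ring pred',proj(ps,rp),'seen',(220+209/4,165+152/4))
o,d=ray(ps,(220+209/4,165+152/4));print('ring at z',o+d*(rp[2]-o[2])/d[2])
# side walls width centre -> patch x
for z in(.06,.064,.068): print(z,onz(ps,(220+212/4,165+258/4),z))
print('scene ring pred',np.array(proj(pc,rp)),'bottom',np.array(proj(pc,bp)))
M=Rt(r.x[3]);print('puck in trough',M.T@(bp-r.x[:3]), 'axes',(M.T@Q).round(3))
E
python3 fit2.py
```

```text
[ 0.5478 -0.0795  0.0499 -1.6222] -92.94278949456186
[[ 0.   0.3]
 [ 0.8  1.4]
 [-0.6 -0.8]
 [-0.   2.2]
 [-0.6 -0.8]
 [-0.4  0.4]
 [ 2.4  0.9]
 [-0.  -1.6]
 [-0.8 -2.2]]
setdown [0.55291179 0.0194111  0.06385379]
tri patch [0.55354088 0.02188811 0.06900393]
---
ring [0.55263158 0.03291216 0.17541032] bottom [0.55285655 0.03792817 0.13976219]
side ring pred [np.float64(271.72557019289326), np.float64(202.3278624637835)] seen (272.25, 203.0)
ring at z [0.55143245 0.03578188 0.17541032]
0.06 [0.55183796 0.01305487 0.06      ]
0.064 [0.55196969 0.01734632 0.064     ]
0.068 [0.55210142 0.02163777 0.068     ]
scene ring pred [238.14183994 184.74941847] bottom [237.44457054 194.84609516]
puck in trough [-0.12887429 -0.00100581  0.07259638] axes [[-0.    -0.005  1.   ]
 [-0.001  1.     0.005]
 [-1.    -0.001 -0.   ]]
```

Request:
drive_tool([
  {"slide": [0.05, -0.36, -1.25], "angular": [0, 0, 0], "claw": 3.5},
  {"slide": [0, -0.5, -2.0], "angular": [0, 0, 0], "claw": 3.5},
  {"slide": [0, -0.5, -1.5], "angular": [0, 0, 0], "claw": 3.5},
  {"slide": [0, 0, -1.5], "angular": [0, 0, 0], "claw": 3.5},
  {"slide": [0, 0, 0], "angular": [0, 0, 0], "claw": 3.5},
  {"slide": [0, 0, 0], "angular": [0, 0, 0], "claw": 3.5},
  {"slide": [0, 0, 0], "angular": [0, 0, 0], "claw": 3.5},
  {"slide": [0, 0, 0], "angular": [0, 0, 0], "claw": 3.5},
])

```text
clock: 10.45
tcp_pos: [0.554, 0.0251, 0.0653]
ee_rot: [0.453, 0.547, 0.52, -0.475]
contact_force: [-1.5, 0.7, -1.1]
grip_width: 0.0431
```

Request:
drive_tool([
  {"slide": [0, 0.03, -0.2], "angular": [0, 0, 0], "claw": 3.5},
  {"slide": [0, 0.03, -0.2], "angular": [0, 0, 0], "claw": 3.5},
  {"slide": [0, 0, 0], "angular": [0, 0, 0], "claw": 3.5},
  {"slide": [0, 0, 0], "angular": [0, 0, 0], "claw": 3.5},
])

```text
clock: 10.78
tcp_pos: [0.554, 0.0252, 0.0605]
ee_rot: [0.452, 0.547, 0.52, -0.475]
contact_force: [0.3, 0.4, -1.4]
grip_width: 0.0433
```

```bash
cat > st.py <<'E'
from h import *
np.set_printoptions(precision=4,suppress=True)
v=[0.5478,-0.0795,0.0499,-1.6222]
M=(R.from_euler('z',v[3])*R.from_euler('y',np.radians(8))).as_matrix()
s=arm.observe();T=np.array(s['tcp_pos']);Q=q2R(s['ee_rot'])
print('tcp',T,'tcp tr',M.T@(T-v[:3]),'puckbottom tr',M.T@(T+Q@[-.0131,0,0]-v[:3]),'F tr',M.T@np.array(s['contact_force']),'w',s['grip_width'],'rot',R.from_matrix(M.T@Q@np.array([[0,0,1],[0,1,0],[-1,0,0]]).T).as_rotvec(degrees=True),s['clock'])
E
python3 st.py
```

```text
tcp [0.554  0.0252 0.0605] tcp tr [-0.1053  0.0008 -0.0041] puckbottom tr [-0.1053  0.0008  0.009 ] F tr [-0.1765  0.2921 -1.4871] w 0.043327675206270844 rot [0.0171 0.014  0.1161] 10.7833
```

Request:
drive_tool([
  {"slide": [0, 0.03, -0.2], "angular": [0, 0, 0], "claw": 3.5},
  {"slide": [0, 0.03, -0.2], "angular": [0, 0, 0], "claw": 3.5},
  {"slide": [0, 0, 0], "angular": [0, 0, 0], "claw": 3.5},
  {"slide": [0, 0, 0], "angular": [0, 0, 0], "claw": 3.5},
])

```text
clock: 11.12
tcp_pos: [0.5539, 0.0257, 0.0562]
ee_rot: [0.452, 0.547, 0.52, -0.475]
contact_force: [0.0, -0.4, -1.5]
grip_width: 0.0434
```

```bash
python3 st.py
```

```text
tcp [0.5539 0.0257 0.0562] tcp tr [-0.1052  0.0007 -0.0084] puckbottom tr [-0.1052  0.0007  0.0047] F tr [ 0.5617  0.0642 -1.4565] w 0.04344468581726684 rot [-0.0037  0.0067  0.1008] 11.1167
```

Request:
drive_tool([
  {"slide": [0, 0.02, -0.1], "angular": [0, 0, 0], "claw": 3.5},
  {"slide": [0, 0.01, -0.1], "angular": [0, 0, 0], "claw": 3.5},
  {"slide": [0, 0.01, -0.1], "angular": [0, 0, 0], "claw": 3.5},
  {"slide": [0, 0, 0], "angular": [0, 0, 0], "claw": 3.5},
  {"slide": [0, 0, 0], "angular": [0, 0, 0], "claw": 3.5},
])

```text
clock: 11.53
tcp_pos: [0.554, 0.0258, 0.0554]
ee_rot: [0.452, 0.547, 0.52, -0.475]
contact_force: [-3.2, -0.4, 10.1]
grip_width: 0.0432
```

```bash
python3 st.py
```

```text
tcp [0.554  0.0258 0.0554] tcp tr [-0.1052  0.0008 -0.0092] puckbottom tr [-0.1052  0.0008  0.0039] F tr [-0.8964 -3.1388 10.0816] w 0.04320223209707481 rot [0.0512 0.0613 0.0988] 11.5333
```

Request:
drive_tool([
  {"slide": [0, 0, 0.1], "angular": [0, 0, 0], "claw": 3.5},
  {"slide": [-0.05, 0, 0.1], "angular": [0, 0, 0], "claw": 3.5},
  {"slide": [0, 0, 0], "angular": [0, 0, 0], "claw": 3.5},
  {"slide": [0, 0, 0], "angular": [0, 0, 0], "claw": 3.5},
])

```text
clock: 11.87
tcp_pos: [0.5534, 0.0261, 0.0555]
ee_rot: [0.452, 0.547, 0.52, -0.475]
contact_force: [-0.5, -0.1, 1.8]
grip_width: 0.0438
```

```bash
python3 st.py
```

```text
tcp [0.5534 0.0261 0.0555] tcp tr [-0.1055  0.0002 -0.0092] puckbottom tr [-0.1055  0.0002  0.0039] F tr [-0.142  -0.5175  1.8085] w 0.04375362517033079 rot [0.0069 0.0123 0.1121] 11.8667
```

Request:
drive_tool([
  {"slide": [0, 0, -0.1], "angular": [0, 0, 0], "claw": 3.5},
  {"slide": [0, 0, -0.08], "angular": [0, 0, 0], "claw": 3.5},
  {"slide": [0, 0, 0], "angular": [0, 0, 0], "claw": 3.5},
  {"slide": [0, 0, 0], "angular": [0, 0, 0], "claw": 3.5},
])

```text
clock: 12.2
tcp_pos: [0.5534, 0.0261, 0.0554]
ee_rot: [0.452, 0.547, 0.52, -0.475]
contact_force: [-4.3, -0.5, 12.2]
grip_width: 0.0438
```

```bash
python3 st.py
```

```text
tcp [0.5534 0.0261 0.0554] tcp tr [-0.1055  0.0002 -0.0092] puckbottom tr [-0.1055  0.0002  0.0039] F tr [-0.9548 -4.2193 12.1641] w 0.04381082023374361 rot [0.0278 0.0788 0.1104] 12.2
```

```bash
python3 - <<'E'
from h import *
b=arm.camera('side')['color'];c=arm.camera('scene')['color']
cv2.imwrite('pics/n.png',np.hstack([cv2.resize(b[190:250,243:303],(400,400),interpolation=cv2.INTER_CUBIC),cv2.resize(c[175:235,215:275],(400,400),interpolation=cv2.INTER_CUBIC)]))
E
```

```text
(no output)
```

View pics/n.png

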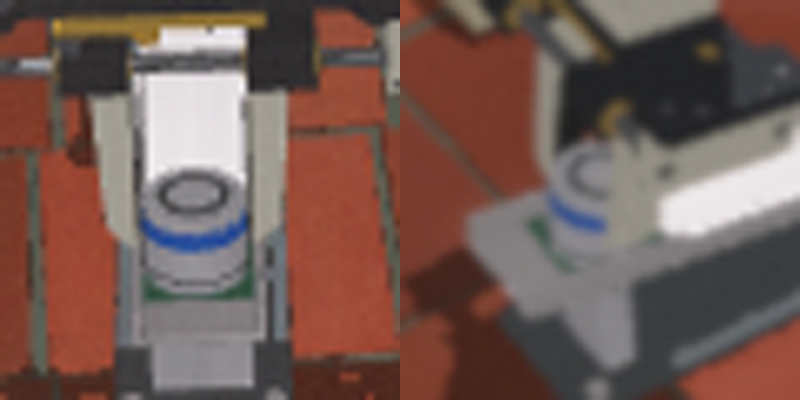

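The puck is inside the channel, centred over the green patch: bottom at column 197, channel 143–255. I'm easing off and releasing.

Request:
drive_tool([
  {"slide": [0, 0, 0.17], "angular": [0, 0, 0], "claw": 3.5},
  {"slide": [0, 0, 0], "angular": [0, 0, 0], "claw": 3.5},
  {"slide": [0, 0, 0], "angular": [0, 0, 0], "claw": 5.0},
  {"slide": [0, 0, 0], "angular": [0, 0, 0], "claw": 6.0},
  {"slide": [0, 0, 0], "angular": [0, 0, 0], "claw": 6.5},
  {"slide": [0, 0, 0], "angular": [0, 0, 0], "claw": 7.0},
  {"slide": [0, 0, 0], "angular": [0, 0, 0], "claw": 7.0},
  {"slide": [0, 0, 0], "angular": [0, 0, 0], "claw": 7.0},
])

```text
clock: 12.97
tcp_pos: [0.5532, 0.0261, 0.0551]
ee_rot: [0.452, 0.547, 0.52, -0.475]
contact_force: [-0.1, -0.1, -0.7]
grip_width: 0.0696
```

```bash
python3 st.py; python3 - <<'E'
from h import *
s=arm.observe()
p=arm.camera('side');print([(c['pixel'],round(c['conf'],2)) for c in arm.boxes_of('puck',p)][:4])
v=[0.5478,-0.0795,0.0499+.004,-1.6222]
M=(R.from_euler('z',v[3])*R.from_euler('y',np.radians(8))).as_matrix()
print('pred centre',proj(p,M@[-.1055,0,.018]+v[:3]))
p=arm.camera('wrist');print([(c['pixel'],round(c['conf'],2)) for c in arm.boxes_of('puck',p)][:4],proj(p,M@[-.1055,0,.03]+v[:3],s))
E
```

```text
tcp [0.5532 0.0261 0.0551] tcp tr [-0.1055 -0.0001 -0.0096] puckbottom tr [-0.1055 -0.0001  0.0035] F tr [ 0.2321 -0.1084 -0.7054] w 0.06960635734868967 rot [-0.0274  0.009   0.1094] 12.9667
[([291.7, 283.1], 0.8), ([272.9, 221.8], 0.66), ([342.3, 280.4], 0.64), ([255.2, 314.8], 0.36)]
pred centre [np.float64(272.4576734757584), np.float64(224.79390388926527)]
[([279.1, 253.8], 0.83), ([41.3, 28.3], 0.8), ([207.5, 36.1], 0.7)] [np.float64(277.18209323061603), np.float64(258.148256354921)]
```

The puck stands released on the patch. I'm rising, backing up the slope, and closing the fingers.

Request:
drive_tool([
  {"slide": [0, -0.2, 1.5], "angular": [0, 0, 0], "claw": 7.0},
  {"slide": [0, -0.3, 2.0], "angular": [0, 0, 0], "claw": 7.0},
  {"slide": [0, -0.2, 1.5], "angular": [0, 0, 0], "claw": 7.0},
  {"slide": [0.05, 1.0, 0.14], "angular": [0, 0, 0], "claw": 0},
  {"slide": [0.05, 1.0, 0.14], "angular": [0, 0, 0], "claw": 0},
  {"slide": [0.05, 1.0, 0.14], "angular": [0, 0, 0], "claw": 0},
  {"slide": [0.05, 1.0, 0.14], "angular": [0, 0, 0], "claw": 0},
  {"slide": [0.05, 1.2, 0.14], "angular": [0, 0, 0], "claw": 0},
  {"slide": [0, 0, 0], "angular": [0, 0, 0], "claw": 0},
  {"slide": [0, 0, 0], "angular": [0, 0, 0], "claw": 0},
  {"slide": [0, 0, 0], "angular": [0, 0, 0], "claw": 0},
  {"slide": [0, 0, 0], "angular": [0, 0, 0], "claw": 0},
])

```text
clock: 14.17
tcp_pos: [0.5556, 0.0702, 0.112]
ee_rot: [0.452, 0.547, 0.52, -0.476]
contact_force: [0.5, -0.0, -0.8]
grip_width: 0.0146
```

Request:
drive_tool([
  {"slide": [0, 0, 0], "angular": [0, 0, 0], "claw": 0},
  {"slide": [0, 0, 0], "angular": [0, 0, 0], "claw": 0},
  {"slide": [0, 0, 0], "angular": [0, 0, 0], "claw": 0},
  {"slide": [0, 0, 0], "angular": [0, 0, 0], "claw": 0},
  {"slide": [0, 0, 0], "angular": [0, 0, 0], "claw": 0},
  {"slide": [0, 0, 0], "angular": [0, 0, 0], "claw": 0},
])

```text
clock: 14.67
tcp_pos: [0.5557, 0.071, 0.1123]
ee_rot: [0.452, 0.547, 0.52, -0.475]
contact_force: [0.2, -0.1, -0.5]
grip_width: 0.0006
```

```bash
python3 st.py
```

```text
tcp [0.5557 0.071  0.1123] tcp tr [-0.158   0.0002  0.0408] puckbottom tr [-0.158   0.0002  0.0539] F tr [ 0.1892  0.1677 -0.472 ] w 0.0006364145732286056 rot [-0.0121  0.013   0.0991] 14.6667
```

Request:
drive_tool([
  {"slide": [0, 0.2, -1.5], "angular": [0, 0, 0], "claw": 0},
  {"slide": [0, 0.25, -1.5], "angular": [0, 0, 0], "claw": 0},
  {"slide": [0, 0.2, -1.2], "angular": [0, 0, 0], "claw": 0},
  {"slide": [0, 0.1, -0.8], "angular": [0, 0, 0], "claw": 0},
  {"slide": [0, 0.05, -0.5], "angular": [0, 0, 0], "claw": 0},
  {"slide": [0, 0, 0], "angular": [0, 0, 0], "claw": 0},
  {"slide": [0, 0, 0], "angular": [0, 0, 0], "claw": 0},
  {"slide": [0, 0, 0], "angular": [0, 0, 0], "claw": 0},
])

```text
clock: 15.33
tcp_pos: [0.5563, 0.0789, 0.0579]
ee_rot: [0.453, 0.547, 0.52, -0.475]
contact_force: [-1.5, -0.3, -1.0]
grip_width: 0.0004
```

```bash
python3 st.py
```

```text
tcp [0.5563 0.0789 0.0579] tcp tr [-0.1582  0.0004 -0.0142] puckbottom tr [-0.1582  0.0004 -0.0011] F tr [ 0.5055 -1.5091 -0.9094] w 0.0003577160900093084 rot [0.0669 0.0129 0.1007] 15.3333
```

Request:
drive_tool([
  {"slide": [-0.025, -0.495, -0.07], "angular": [0, 0, 0], "claw": 0},
  {"slide": [-0.025, -0.495, -0.07], "angular": [0, 0, 0], "claw": 0},
  {"slide": [-0.025, -0.495, -0.07], "angular": [0, 0, 0], "claw": 0},
  {"slide": [-0.025, -0.495, -0.07], "angular": [0, 0, 0], "claw": 0},
  {"slide": [-0.025, -0.495, -0.07], "angular": [0, 0, 0], "claw": 0},
  {"slide": [-0.025, -0.495, -0.07], "angular": [0, 0, 0], "claw": 0},
  {"slide": [-0.025, -0.495, -0.07], "angular": [0, 0, 0], "claw": 0},
  {"slide": [-0.025, -0.495, -0.07], "angular": [0, 0, 0], "claw": 0},
])

```text
clock: 16.0
tcp_pos: [0.5537, 0.0392, 0.0516]
ee_rot: [0.452, 0.547, 0.52, -0.475]
contact_force: [1.2, 0.8, 0.1]
grip_width: 0.0002
```

```bash
python3 st.py; cat > v.py <<'E'
from h import *
p=arm.camera('side');cv2.imwrite('pics/last.png',p['color'])
v=[0.5478,-0.0795,0.0499+.004,-1.6222]
M=(R.from_euler('z',v[3])*R.from_euler('y',np.radians(8))).as_matrix()
for c in arm.boxes_of('puck',p)[:4]:
    o,d=ray(p,c['pixel']);n=M[:,2];q=o+d*((M@[0,0,.02]+v[:3]-o)@n)/(d@n);print(c['pixel'],round(c['conf'],2),'trough',(M.T@(q-v[:3])).round(4))
E
python3 v.py
```

```text
tcp [0.5537 0.0392 0.0516] tcp tr [-0.1179 -0.0002 -0.0148] puckbottom tr [-0.1179 -0.0002 -0.0017] F tr [-0.8822  1.1301  0.0191] w 0.00024901403277661723 rot [-0.0101  0.0285  0.1094] 16.0
[293.6, 282.0] 0.65 trough [-0.3457 -0.0482  0.02  ]
[277.6, 221.6] 0.56 trough [-0.0936 -0.0143  0.02  ]
[340.4, 278.9] 0.54 trough [-0.3402 -0.1576  0.02  ]
```

Request:
drive_tool([
  {"slide": [-0.03, -0.69, -0.1], "angular": [0, 0, 0], "claw": 0},
  {"slide": [-0.03, -0.69, -0.1], "angular": [0, 0, 0], "claw": 0},
  {"slide": [-0.04, -0.69, -0.1], "angular": [0, 0, 0], "claw": 0},
  {"slide": [-0.04, -0.69, -0.1], "angular": [0, 0, 0], "claw": 0},
  {"slide": [-0.04, -0.69, -0.1], "angular": [0, 0, 0], "claw": 0},
  {"slide": [-0.04, -0.69, -0.1], "angular": [0, 0, 0], "claw": 0},
  {"slide": [-0.04, -0.69, -0.1], "angular": [0, 0, 0], "claw": 0},
  {"slide": [-0.04, -0.69, -0.1], "angular": [0, 0, 0], "claw": 0},
  {"slide": [-0.04, -0.69, -0.1], "angular": [0, 0, 0], "claw": 0},
  {"slide": [-0.04, -0.69, -0.09], "angular": [0, 0, 0], "claw": 0},
  {"slide": [-0.03, -0.5, -0.07], "angular": [0, 0, 0], "claw": 0},
  {"slide": [0, 0, 0], "angular": [0, 0, 0], "claw": 0},
])

```text
clock: 17.1
tcp_pos: [0.5495, -0.0366, 0.0409]
ee_rot: [0.452, 0.547, 0.519, -0.476]
contact_force: [0.3, 0.4, -0.4]
grip_width: 0.0005
```

```bash
python3 st.py; python3 v.py
```

```text
tcp [ 0.5495 -0.0366  0.0409] tcp tr [-0.0413 -0.0005 -0.0149] puckbottom tr [-0.0413 -0.0005 -0.0018] F tr [-0.3678  0.306  -0.4907] w 0.0004964028233487789 rot [ 0.0061 -0.0689 -0.0243] 17.1
[294.4, 281.1] 0.83 trough [-0.3427 -0.0502  0.02  ]
[342.0, 280.4] 0.56 trough [-0.3456 -0.1607  0.02  ]
```

```bash
python3 - <<'E'
from h import *
v=[0.5478,-0.0795,0.0499+.004,-1.6222]
M=(R.from_euler('z',v[3])*R.from_euler('y',np.radians(8))).as_matrix()
def at(p,px,z):
    o,d=ray(p,px);n=M[:,2];q=o+d*((M@[0,0,z]+v[:3]-o)@n)/(d@n);return (M.T@(q-v[:3])).round(4)
ps=arm.camera('side');pc=arm.camera('scene')
im=cv2.imread('pics/side.png');h=cv2.cvtColor(im,cv2.COLOR_BGR2HSV)
m=cv2.inRange(h[180:200,262:285],(5,170,120),(15,255,255));ys,xs=np.nonzero(m);print(xs.min()+262,xs.max()+262,ys.min()+180,ys.max()+180)
print('front low edge z2',at(ps,(xs.mean()+262,ys.max()+180.5),.002),'top rear',at(ps,(xs.mean()+262,ys.min()+179.5),.029))
print('scene top', at(pc,(160+566/4,140+178/4),.029))
E
```

```text
268 278 185 192
front low edge z2 [ 0.0962 -0.0015  0.002 ] top rear [ 0.0992 -0.0024  0.029 ]
scene top [ 0.0963 -0.0083  0.029 ]
```

Request:
drive_tool([
  {"slide": [-0.01, -0.3, -0.04], "angular": [0, 0, 0], "claw": 0},
  {"slide": [-0.02, -0.3, -0.04], "angular": [0, 0, 0], "claw": 0},
  {"slide": [-0.01, -0.3, -0.04], "angular": [0, 0, 0], "claw": 0},
  {"slide": [-0.02, -0.3, -0.04], "angular": [0, 0, 0], "claw": 0},
  {"slide": [0, 0, 0], "angular": [0, 0, 0], "claw": 0},
])

```text
clock: 17.72
tcp_pos: [0.5489, -0.0477, 0.0393]
ee_rot: [0.452, 0.547, 0.52, -0.476]
contact_force: [-0.4, -0.3, 1.0]
grip_width: 0.0008
```

Request:
drive_tool([
  {"slide": [-0.02, -0.4, -0.056], "angular": [0, 0, 0], "claw": 0},
  {"slide": [-0.02, -0.4, -0.056], "angular": [0, 0, 0], "claw": 0},
  {"slide": [-0.02, -0.4, -0.056], "angular": [0, 0, 0], "claw": 0},
  {"slide": [-0.02, -0.4, -0.056], "angular": [0, 0, 0], "claw": 0},
  {"slide": [-0.02, -0.4, -0.056], "angular": [0, 0, 0], "claw": 0},
  {"slide": [-0.02, -0.4, -0.056], "angular": [0, 0, 0], "claw": 0},
  {"slide": [-0.02, -0.4, -0.056], "angular": [0, 0, 0], "claw": 0},
  {"slide": [-0.01, -0.3, -0.04], "angular": [0, 0, 0], "claw": 0},
  {"slide": [0, 0, 0], "angular": [0, 0, 0], "claw": 0},
])

```text
clock: 18.47
tcp_pos: [0.5474, -0.0788, 0.035]
ee_rot: [0.452, 0.547, 0.52, -0.476]
contact_force: [-0.7, -0.1, 0.1]
grip_width: 0.0007
```

```bash
python3 st.py; python3 v.py
```

```text
tcp [ 0.5474 -0.0788  0.035 ] tcp tr [ 0.0014 -0.0004 -0.0148] puckbottom tr [ 0.0014 -0.0004 -0.0017] F tr [ 0.1083 -0.6449  0.1133] w 0.0007346284922773788 rot [ 0.0011 -0.0405  0.0285] 18.4667
[341.5, 281.8] 0.88 trough [-0.3504 -0.1589  0.02  ]
[269.4, 217.6] 0.7 trough [-0.0723  0.0084  0.02  ]
[294.1, 280.6] 0.52 trough [-0.3409 -0.0495  0.02  ]
```

```bash
python3 - <<'E'
from h import *
for n in('wrist','side','scene'):
    p=arm.camera(n);cv2.imwrite(f'pics/L{n}.png',p['color']);print(n,[([round(x) for x in c['pixel']],round(c['conf'],2)) for c in arm.boxes_of('puck',p)])
    h=cv2.cvtColor(p['color'],cv2.COLOR_BGR2HSV)
    for nm,lo,hi in(('blue',(105,120,80),(125,255,255)),('green',(60,80,40),(85,255,255)),('orange',(5,200,180),(15,255,255))):
        k,l,st,ce=cv2.connectedComponentsWithStats(cv2.inRange(h,lo,hi));print(nm,[(st[i].tolist()) for i in range(1,k) if st[i][4]>12 and (n!='side' or (240<ce[i][0]<300 and 170<ce[i][1]<260))][:8])
im=cv2.imread('pics/Lside.png');
cv2.imwrite('pics/z.png',np.hstack([cv2.resize(im[175:245,240:310],(500,500),interpolation=cv2.INTER_CUBIC),cv2.resize(cv2.imread('pics/Lwrist.png')[130:330,220:320],(250,500))]))
E
```

```text
wrist [([274, 341], 0.73), ([277, 115], 0.4)]
blue []
green [[236, 14, 86, 98, 7725], [510, 349, 18, 27, 188]]
orange []
side [([343, 282], 0.79), ([294, 281], 0.72), ([263, 199], 0.49)]
blue [[253, 184, 10, 20, 179]]
green [[265, 225, 16, 10, 154]]
orange []
scene [([212, 255], 0.7), ([230, 288], 0.54)]
blue [[374, 24, 13, 9, 74], [439, 176, 7, 8, 30]]
green [[264, 45, 12, 13, 117], [235, 204, 17, 11, 107], [167, 311, 24, 10, 156]]
orange []
```

```bash
cat > w.py <<'E'
from h import *
v=[0.5478,-0.0795,0.0499+.004,-1.6222]
M=(R.from_euler('z',v[3])*R.from_euler('y',np.radians(8))).as_matrix()
s=arm.observe();p=arm.camera('wrist')
for c in arm.boxes_of('puck',p):
    o,d=ray(p,c['pixel'],s);n=M[:,2]
    for z in(.018,.036): q=o+d*((M@[0,0,z]+v[:3]-o)@n)/(d@n);print(c['pixel'],round(c['conf'],2),'trough',(M.T@(q-v[:3])).round(4))
t=M.T@(np.array(s['tcp_pos'])-v[:3])
for x in(.0295,.05,.07): print(x,[np.round(proj(p,M@(t+[x,0,0]*np.array(1)+[0,0,.0096+.036+.004-t[2]*0+.0])+v[:3],s)) ])
E
python3 w.py
```

```text
[278.8, 338.2] 0.63 trough [0.0561 0.0007 0.018 ]
[278.8, 338.2] 0.63 trough [0.0422 0.0007 0.036 ]
[276.4, 115.4] 0.48 trough [-0.0756 -0.0008  0.018 ]
[276.4, 115.4] 0.48 trough [-0.0749 -0.0007  0.036 ]
0.0295 [array([277., 313.])]
0.05 [array([277., 344.])]
0.07 [array([277., 374.])]
```

View pics/z.png

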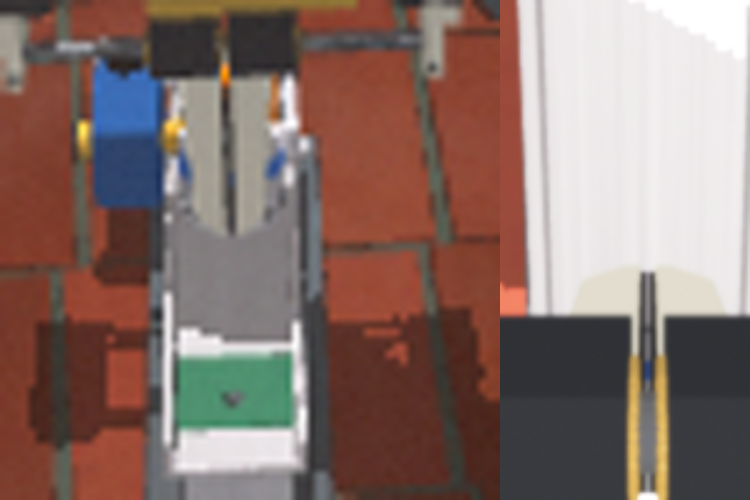

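The side crop shows the puck ahead of the closed fingers: its blue band edges are at (185,160) and (275,160), just at the brass catch (172,135). That fits. I'll go on in small steps.

Request:
drive_tool([
  {"slide": [-0.01, -0.2, -0.028], "angular": [0, 0, 0], "claw": 0},
  {"slide": [-0.01, -0.2, -0.028], "angular": [0, 0, 0], "claw": 0},
  {"slide": [-0.01, -0.2, -0.028], "angular": [0, 0, 0], "claw": 0},
  {"slide": [0, 0, 0], "angular": [0, 0, 0], "claw": 0},
])

```text
clock: 19.3
tcp_pos: [0.5471, -0.0842, 0.0342]
ee_rot: [0.452, 0.547, 0.52, -0.476]
contact_force: [0.0, -0.2, 0.0]
grip_width: 0.0007
```

Request:
drive_tool([
  {"slide": [-0.01, -0.2, -0.028], "angular": [0, 0, 0], "claw": 0},
  {"slide": [-0.01, -0.2, -0.028], "angular": [0, 0, 0], "claw": 0},
  {"slide": [0, 0, 0], "angular": [0, 0, 0], "claw": 0},
])

```text
clock: 19.55
tcp_pos: [0.5469, -0.0882, 0.0337]
ee_rot: [0.452, 0.547, 0.52, -0.475]
contact_force: [0.1, 0.7, -0.2]
grip_width: 0.0004
```

Request:
drive_tool([
  {"slide": [-0.01, -0.2, -0.028], "angular": [0, 0, 0], "claw": 0},
  {"slide": [-0.01, -0.2, -0.028], "angular": [0, 0, 0], "claw": 0},
  {"slide": [0, 0, 0], "angular": [0, 0, 0], "claw": 0},
])

```text
clock: 19.8
tcp_pos: [0.5464, -0.0914, 0.0332]
ee_rot: [0.452, 0.547, 0.521, -0.475]
contact_force: [-0.2, 1.5, 1.1]
grip_width: 0.0004
```

Request:
drive_tool([
  {"slide": [-0.01, -0.15, -0.02], "angular": [0, 0, 0], "claw": 0},
  {"slide": [0, -0.15, -0.02], "angular": [0, 0, 0], "claw": 0},
  {"slide": [0, 0, 0], "angular": [0, 0, 0], "claw": 0},
])

```text
clock: 20.05
tcp_pos: [0.5464, -0.0928, 0.0329]
ee_rot: [0.452, 0.547, 0.521, -0.475]
contact_force: [-0.3, 3.6, 2.4]
grip_width: 0.0004
```

Request:
drive_tool([
  {"slide": [-0.01, -0.15, -0.02], "angular": [0, 0, 0], "claw": 0},
  {"slide": [-0.01, -0.15, -0.02], "angular": [0, 0, 0], "claw": 0},
  {"slide": [0, 0, 0], "angular": [0, 0, 0], "claw": 0},
])

```text
clock: 20.3
tcp_pos: [0.5466, -0.0943, 0.0327]
ee_rot: [0.451, 0.547, 0.522, -0.474]
contact_force: [-0.3, 6.1, 4.5]
grip_width: 0.0001
```

Request:
drive_tool([
  {"slide": [-0.01, -0.15, -0.02], "angular": [0, 0, 0], "claw": 0},
  {"slide": [0, -0.15, -0.02], "angular": [0, 0, 0], "claw": 0},
  {"slide": [0, 0, 0], "angular": [0, 0, 0], "claw": 0},
])

```text
clock: 20.55
tcp_pos: [0.5467, -0.0971, 0.0324]
ee_rot: [0.451, 0.547, 0.522, -0.474]
contact_force: [0.1, 6.2, 4.9]
grip_width: 0.0006
```

Request:
drive_tool([
  {"slide": [-0.01, -0.15, -0.02], "angular": [0, 0, 0], "claw": 0},
  {"slide": [-0.01, -0.15, -0.02], "angular": [0, 0, 0], "claw": 0},
  {"slide": [0, 0, 0], "angular": [0, 0, 0], "claw": 0},
])

```text
clock: 20.8
tcp_pos: [0.5469, -0.1004, 0.0319]
ee_rot: [0.452, 0.547, 0.522, -0.474]
contact_force: [0.3, 5.8, 3.1]
grip_width: 0.0002
```

Request:
drive_tool([
  {"slide": [-0.01, -0.15, -0.02], "angular": [0, 0, 0], "claw": 0},
  {"slide": [0, -0.15, -0.02], "angular": [0, 0, 0], "claw": 0},
  {"slide": [0, 0, 0], "angular": [0, 0, 0], "claw": 0},
])

```text
clock: 21.05
tcp_pos: [0.547, -0.1043, 0.0314]
ee_rot: [0.452, 0.547, 0.521, -0.474]
contact_force: [1.2, 5.3, 1.7]
grip_width: 0.0007
```

Request:
drive_tool([
  {"slide": [-0.01, -0.1, -0.014], "angular": [0, 0, 0], "claw": 0},
  {"slide": [0, -0.1, -0.014], "angular": [0, 0, 0], "claw": 0},
  {"slide": [0, 0, 0], "angular": [0, 0, 0], "claw": 0},
])

```text
clock: 21.3
tcp_pos: [0.547, -0.1071, 0.031]
ee_rot: [0.452, 0.547, 0.521, -0.474]
contact_force: [0.4, 5.1, 1.5]
grip_width: 0.0005
```

Request:
drive_tool([
  {"slide": [-0.01, -0.1, -0.014], "angular": [0, 0, 0], "claw": 0},
  {"slide": [0, -0.1, -0.014], "angular": [0, 0, 0], "claw": 0},
  {"slide": [0, 0, 0], "angular": [0, 0, 0], "claw": 0},
])

```text
clock: 21.55
tcp_pos: [0.5465, -0.1114, 0.0306]
ee_rot: [0.453, 0.547, 0.52, -0.475]
contact_force: [2.7, 3.0, -0.7]
grip_width: 0.0004
```

Request:
drive_tool([
  {"slide": [-0.01, -0.1, -0.014], "angular": [0, 0, 0], "claw": 0},
  {"slide": [0, -0.1, -0.014], "angular": [0, 0, 0], "claw": 0},
  {"slide": [0, 0, 0], "angular": [0, 0, 0], "claw": 0},
])

```text
clock: 21.8
tcp_pos: [0.5455, -0.1141, 0.0302]
ee_rot: [0.452, 0.547, 0.52, -0.476]
contact_force: [0.3, 1.2, -0.4]
grip_width: 0.0003
```

Request:
drive_tool([
  {"slide": [-0.01, -0.1, -0.014], "angular": [0, 0, 0], "claw": 0},
  {"slide": [0, -0.1, -0.014], "angular": [0, 0, 0], "claw": 0},
  {"slide": [0, 0, 0], "angular": [0, 0, 0], "claw": 0},
])

```text
clock: 22.05
tcp_pos: [0.5452, -0.1156, 0.0299]
ee_rot: [0.452, 0.547, 0.52, -0.476]
contact_force: [0.3, 0.6, -0.7]
grip_width: 0.0004
```

Request:
drive_tool([
  {"slide": [0, -0.1, -0.014], "angular": [0, 0, 0], "claw": 0},
  {"slide": [-0.01, -0.1, -0.014], "angular": [0, 0, 0], "claw": 0},
  {"slide": [0, 0, 0], "angular": [0, 0, 0], "claw": 0},
])

```text
clock: 22.3
tcp_pos: [0.5453, -0.1159, 0.0298]
ee_rot: [0.452, 0.547, 0.521, -0.475]
contact_force: [-1.5, 2.6, 1.4]
grip_width: 0.0003
```

Request:
drive_tool([
  {"slide": [0, -0.1, -0.014], "angular": [0, 0, 0], "claw": 0},
  {"slide": [-0.01, -0.1, -0.014], "angular": [0, 0, 0], "claw": 0},
  {"slide": [0, 0, 0], "angular": [0, 0, 0], "claw": 0},
])

```text
clock: 22.55
tcp_pos: [0.5452, -0.1162, 0.0298]
ee_rot: [0.451, 0.547, 0.522, -0.474]
contact_force: [-1.0, 4.6, 4.1]
grip_width: 0.0004
```

Request:
drive_tool([
  {"slide": [0, -0.1, -0.014], "angular": [0, 0, 0], "claw": 0},
  {"slide": [-0.01, -0.1, -0.014], "angular": [0, 0, 0], "claw": 0},
  {"slide": [0, 0, 0], "angular": [0, 0, 0], "claw": 0},
])

```text
clock: 22.8
tcp_pos: [0.5451, -0.1164, 0.0297]
ee_rot: [0.451, 0.547, 0.523, -0.473]
contact_force: [0.7, 7.0, 5.1]
grip_width: 0.0004
```

It has hit the stop: a stiff rise of about 10 N/mm after the catch force faded. I'm increasing to about 12 N along the slope.

Request:
drive_tool([
  {"slide": [0, -0.1, -0.014], "angular": [0, 0, 0], "claw": 0},
  {"slide": [-0.01, -0.1, -0.014], "angular": [0, 0, 0], "claw": 0},
  {"slide": [0, 0, 0], "angular": [0, 0, 0], "claw": 0},
])

```text
clock: 23.05
tcp_pos: [0.5451, -0.1166, 0.0297]
ee_rot: [0.45, 0.547, 0.524, -0.473]
contact_force: [-0.3, 8.4, 6.7]
grip_width: 0.0005
```

Request:
drive_tool([
  {"slide": [0, -0.1, -0.014], "angular": [0, 0, 0], "claw": 0},
  {"slide": [-0.01, -0.1, -0.014], "angular": [0, 0, 0], "claw": 0},
  {"slide": [0, 0, 0], "angular": [0, 0, 0], "claw": 0},
])

```text
clock: 23.3
tcp_pos: [0.5451, -0.1168, 0.0297]
ee_rot: [0.45, 0.548, 0.525, -0.472]
contact_force: [-1.0, 11.2, 9.1]
grip_width: 0.0007
```

```bash
python3 st.py
```

```text
tcp [ 0.5451 -0.1168  0.0297] tcp tr [ 0.0399 -0.0008 -0.0148] puckbottom tr [ 0.04   -0.0008 -0.0017] F tr [-12.3261  -1.6167   7.465 ] w 0.0007067625718977692 rot [-0.1992  0.6349  0.3504] 23.3
```

Request:
drive_tool([
  {"slide": [0, -0.1, -0.014], "angular": [0, 0, 0], "claw": 0},
  {"slide": [0, 0, 0], "angular": [0, 0, 0], "claw": 0},
  {"slide": [0, 0, 0], "angular": [0, 0, 0], "claw": 0},
  {"slide": [0, 0, 0], "angular": [0, 0, 0], "claw": 0},
  {"slide": [0, 0, 0], "angular": [0, 0, 0], "claw": 0},
  {"slide": [0, 0, 0], "angular": [0, 0, 0], "claw": 0},
])

```text
clock: 23.8
tcp_pos: [0.545, -0.1169, 0.0297]
ee_rot: [0.45, 0.548, 0.525, -0.471]
contact_force: [-1.0, 10.7, 9.2]
grip_width: 0.0003
```

```bash
python3 st.py
```

```text
tcp [ 0.545  -0.1169  0.0297] tcp tr [ 0.04   -0.0008 -0.0148] puckbottom tr [ 0.0401 -0.0008 -0.0017] F tr [-11.8087  -1.5584   7.627 ] w 0.0002536402975784291 rot [-0.2181  0.6962  0.3861] 23.8
```

Request:
drive_tool([
  {"slide": [0, 0, 0], "angular": [0, 0, 0], "claw": 0},
  {"slide": [0, 0, 0], "angular": [0, 0, 0], "claw": 0},
  {"slide": [0, 0, 0], "angular": [0, 0, 0], "claw": 0},
  {"slide": [0, 0, 0], "angular": [0, 0, 0], "claw": 0},
  {"slide": [0, 0, 0], "angular": [0, 0, 0], "claw": 0},
  {"slide": [0, 0, 0], "angular": [0, 0, 0], "claw": 0},
  {"slide": [0, 0, 0], "angular": [0, 0, 0], "claw": 0},
  {"slide": [0, 0, 0], "angular": [0, 0, 0], "claw": 0},
])

```text
clock: 24.47
tcp_pos: [0.545, -0.117, 0.0297]
ee_rot: [0.45, 0.548, 0.525, -0.471]
contact_force: [-0.6, 13.2, 8.6]
grip_width: 0.0003
```

```bash
python3 st.py
```

```text
tcp [ 0.545  -0.117   0.0297] tcp tr [ 0.04   -0.0008 -0.0148] puckbottom tr [ 0.0401 -0.0008 -0.0017] F tr [-14.2359  -1.2718   6.6819] w 0.00031402793925858387 rot [-0.2167  0.695   0.3846] 24.4667
```

About 12–14 N was held for over a second, against roughly 1.3 mm of stop travel, which is about 10 N at the stop. I'm backing off up the slope and then rising.

Request:
drive_tool([
  {"slide": [0.01, 0.2, 0.028], "angular": [0, 0, 0], "claw": 0},
  {"slide": [0.01, 0.2, 0.028], "angular": [0, 0, 0], "claw": 0},
  {"slide": [0.01, 0.2, 0.028], "angular": [0, 0, 0], "claw": 0},
  {"slide": [0.01, 0.2, 0.028], "angular": [0, 0, 0], "claw": 0},
  {"slide": [0.01, 0.2, 0.028], "angular": [0, 0, 0], "claw": 0},
  {"slide": [0.02, 0.4, 0.056], "angular": [0, 0, 0], "claw": 0},
  {"slide": [0.02, 0.5, 0.07], "angular": [0, 0, 0], "claw": 0},
  {"slide": [0.03, 0.8, 0.11], "angular": [0, 0, 0], "claw": 0},
  {"slide": [0.05, 1.0, 0.14], "angular": [0, 0, 0], "claw": 0},
  {"slide": [0.05, 1.0, 0.14], "angular": [0, 0, 0], "claw": 0},
  {"slide": [0.05, 1.0, 0.14], "angular": [0, 0, 0], "claw": 0},
  {"slide": [0, 0, 0], "angular": [0, 0, 0], "claw": 0},
])

```text
clock: 25.47
tcp_pos: [0.5482, -0.0643, 0.0368]
ee_rot: [0.453, 0.546, 0.522, -0.473]
contact_force: [-0.1, -0.1, 0.3]
grip_width: 0.0005
```

Request:
drive_tool([
  {"slide": [0, 0, 1.0], "angular": [0, 0, 0], "claw": 0},
  {"slide": [0, 0, 2.0], "angular": [0, 0, 0], "claw": 0},
  {"slide": [0, 0.5, 3.0], "angular": [0, 0, 0], "claw": 0},
  {"slide": [0, 2.0, 3.0], "angular": [0, 0, 0], "claw": 0},
  {"slide": [0, 3.5, 2.0], "angular": [0, 0, 0], "claw": 0},
  {"slide": [0, 3.5, 2.0], "angular": [0, 0, 0], "claw": 0},
  {"slide": [0, 3.5, 2.0], "angular": [0, 0, 0], "claw": 0},
  {"slide": [0, 3.0, 0], "angular": [0, 0, 0], "claw": 0},
  {"slide": [0, 2.0, 0], "angular": [0, 0, 0], "claw": 0},
  {"slide": [0, 0, 0], "angular": [0, 0, 0], "claw": 0},
  {"slide": [0, 0, 0], "angular": [0, 0, 0], "claw": 0},
])

```text
clock: 26.38
tcp_pos: [0.5478, 0.1118, 0.187]
ee_rot: [0.453, 0.546, 0.521, -0.475]
contact_force: [-0.6, 0.0, 0.3]
grip_width: 0.0006
```

```bash
python3 st.py; python3 v.py; python3 w.py; python3 - <<'E'
from h import *
v=[0.5478,-0.0795,0.0499+.004,-1.6222]
M=(R.from_euler('z',v[3])*R.from_euler('y',np.radians(8))).as_matrix()
p=arm.camera('side');h=cv2.cvtColor(p['color'],cv2.COLOR_BGR2HSV)
print('pred centre if home',proj(p,M@[.0695,0,.018]+v[:3]),'wall',proj(p,M@[.0695,.0235,.018]+v[:3]))
for nm,lo,hi in(('blue',(105,100,60),(125,255,255)),('orange',(5,200,150),(15,255,255)),('brass',(18,120,90),(28,255,255))):
    k,l,st,ce=cv2.connectedComponentsWithStats(cv2.inRange(h,lo,hi));print(nm,[(st[i].tolist()) for i in range(1,k) if st[i][4]>4 and 240<ce[i][0]<300 and 165<ce[i][1]<260])
E
```

```text
tcp [0.5478 0.1118 0.187 ] tcp tr [-0.2082 -0.0099  0.1091] puckbottom tr [-0.2082 -0.0099  0.1222] F tr [-0.0107 -0.558   0.2746] w 0.0005672316425863892 rot [ 0.0074 -0.0234  0.2172] 26.3833
[294.5, 280.7] 0.66 trough [-0.3413 -0.0505  0.02  ]
[386.0, 325.1] 0.66 trough [-0.4885 -0.2337  0.02  ]
[343.5, 281.1] 0.55 trough [-0.3482 -0.1638  0.02  ]
[136.7, 153.8] 0.67 trough [-0.2514 -0.1397  0.018 ]
[136.7, 153.8] 0.67 trough [-0.2529 -0.1315  0.036 ]
[239.3, 158.9] 0.55 trough [-0.2466 -0.045   0.018 ]
[239.3, 158.9] 0.55 trough [-0.2484 -0.0427  0.036 ]
0.0295 [array([277., 313.])]
0.05 [array([277., 344.])]
0.07 [array([277., 373.])]
pred centre if home [np.float64(272.2335509632096), np.float64(192.44183121159853)] wall [np.float64(264.55141996175786), np.float64(192.6747800208015)]
blue [[253, 183, 10, 21, 190]]
orange []
brass [[261, 169, 35, 4, 94], [251, 192, 2, 5, 8], [263, 192, 3, 5, 14]]
```

Request:
drive_tool([
  {"slide": [-0.5, 3.0, 1.0], "angular": [0, 0, 0], "claw": 0},
  {"slide": [-1.5, 3.0, 1.0], "angular": [0, 0, 0], "claw": 0},
  {"slide": [-2.0, 3.0, 1.0], "angular": [0, 0, 0], "claw": 0},
  {"slide": [-2.0, 3.0, 0], "angular": [0, 0, 0], "claw": 0},
  {"slide": [-2.0, 3.0, 0], "angular": [0, 0, 0], "claw": 0},
  {"slide": [-2.0, 3.0, 0], "angular": [0, 0, 0], "claw": 0},
  {"slide": [-2.0, 3.0, 0], "angular": [0, 0, 0], "claw": 0},
  {"slide": [-2.0, 3.0, 0], "angular": [0, 0, 0], "claw": 0},
  {"slide": [-1.0, 2.0, 0], "angular": [0, 0, 0], "claw": 0},
  {"slide": [0, 0, 0], "angular": [0, 0, 0], "claw": 0},
  {"slide": [0, 0, 0], "angular": [0, 0, 0], "claw": 0},
])

```text
clock: 27.55
tcp_pos: [0.3976, 0.3717, 0.2162]
ee_rot: [0.453, 0.546, 0.521, -0.475]
contact_force: [0.9, -1.5, 0.2]
grip_width: 0.0004
```

```bash
python3 v.py; python3 - <<'E'
from h import *
v=[0.5478,-0.0795,0.0499+.004,-1.6222]
M=(R.from_euler('z',v[3])*R.from_euler('y',np.radians(8))).as_matrix()
def at(p,px,z):
    o,d=ray(p,px);n=M[:,2];q=o+d*((M@[0,0,z]+v[:3]-o)@n)/(d@n);return (M.T@(q-v[:3])).round(4)
for nme in('side','scene'):
    p=arm.camera(nme);cv2.imwrite(f'pics/F{nme}.png',p['color']);h=cv2.cvtColor(p['color'],cv2.COLOR_BGR2HSV)
    c0=proj(p,M@[.0695,0,.018]+v[:3]);print(nme,'pred centre if home',np.round(c0,1))
    print('boxes',[([round(x) for x in c['pixel']],round(c['conf'],2),at(p,c['pixel'],.02)) for c in arm.boxes_of('puck',p)])
    for nm,lo,hi in(('blue',(105,100,60),(125,255,255)),('orange',(5,190,150),(16,255,255))):
        k,l,st,ce=cv2.connectedComponentsWithStats(cv2.inRange(h,lo,hi));print(nm,[(st[i].tolist(),at(p,ce[i],.022)) for i in range(1,k) if st[i][4]>2 and abs(ce[i]-c0).max()<32])
    if nme=='side':
        for r in(186,190,194): print(r,p['color'][r,258:288].max(1).tolist(),h[r,258:288,1].tolist())
E
```

```text
[293.7, 283.3] 0.65 trough [-0.3502 -0.0482  0.02  ]
[341.0, 280.7] 0.64 trough [-0.3466 -0.1582  0.02  ]
[270.5, 190.9] 0.54 trough [0.0757 0.0052 0.02  ]
side pred centre if home [272.2 192.4]
boxes [([344, 283], 0.73, array([-0.3548, -0.1637,  0.02  ])), ([291, 284], 0.63, array([-0.353 , -0.0419,  0.02  ])), ([272, 191], 0.56, array([0.0773, 0.0009, 0.02  ]))]
blue [([253, 183, 10, 21, 188], array([0.0585, 0.0448, 0.022 ])), ([266, 190, 14, 5, 32], array([ 0.0613, -0.002 ,  0.022 ]))]
orange []
186 [180, 181, 182, 182, 135, 151, 151, 152, 224, 239, 152, 186, 235, 239, 238, 238, 237, 206, 136, 197, 236, 174, 245, 147, 144, 144, 144, 147, 144, 144] [167, 168, 168, 167, 117, 5, 10, 10, 7, 4, 10, 10, 5, 5, 5, 5, 4, 7, 13, 9, 4, 10, 3, 71, 147, 151, 151, 149, 151, 149]
190 [179, 181, 179, 182, 105, 132, 209, 142, 150, 194, 235, 237, 235, 234, 231, 230, 232, 231, 219, 162, 146, 165, 243, 189, 144, 143, 143, 144, 145, 143] [171, 168, 172, 170, 134, 37, 10, 63, 37, 9, 5, 5, 5, 5, 7, 6, 5, 6, 7, 8, 38, 162, 4, 55, 145, 150, 148, 145, 144, 153]
194 [114, 114, 112, 114, 97, 155, 165, 158, 123, 140, 146, 152, 155, 155, 157, 156, 156, 153, 146, 139, 135, 130, 162, 142, 195, 137, 116, 150, 150, 151] [145, 141, 137, 141, 53, 169, 170, 169, 68, 18, 63, 146, 148, 150, 148, 147, 149, 110, 65, 22, 17, 8, 9, 9, 12, 13, 99, 148, 148, 147]
scene pred centre if home [292.4 188.2]
boxes [([291, 191], 0.73, array([ 0.0558, -0.0117,  0.02  ])), ([233, 290], 0.62, array([-0.2784, -0.2409,  0.02  ])), ([212, 256], 0.59, array([-0.272 , -0.1286,  0.02  ])), ([274, 200], 0.59, array([-0.0126, -0.0211,  0.02  ]))]
blue [([278, 173, 20, 14, 140], array([0.0753, 0.0442, 0.022 ])), ([288, 188, 6, 4, 10], array([ 0.0564, -0.0068,  0.022 ]))]
orange [([303, 185, 2, 2, 3], array([ 0.1042, -0.0091,  0.022 ]))]
```

```bash
python3 -c "
from bench import arm
print(arm.hand_in(), arm.observe()['clock'])"
```

```text
the job is handed in; nothing more can be done
the job is handed in; nothing more can be done
```

The silver puck farthest left was set on the green patch, released, pushed past the catch onto the stop, and left there. I handed the job in about 28 s into the 69 s limit.

**What the moves showed**
- **Catch:** it resisted with about 6–7 N along the slope. That faded once the puck's middle passed the nose.
- **Press on the stop:** I held about 12–14 N felt force for 1.2 s. The TCP moved about 1.3 mm after contact, which suggests roughly 10 N at the stop itself. I never read the stop's own travel.
- **Release:** I backed off with no contact force left, and nothing was touched on the way out.

**Last checks:** both cameras show the puck in the chute at the stop, about 0.07 m below the trough's origin and on its centre line to within camera accuracy. I did not look at the brass puck and the loose bystanders again at the end, but I felt no unexpected contact.

**What failed or disagreed**
- **First grip:** it closed above the puck without touching it. The real fingertips sit about 28 mm above the reported TCP, so I gripped with the TCP reading 13 mm below the bench.
- **Upward force:** while pressing, the tool also felt about 7 N upward, square to the trough's floor. I could not explain it.
- **Stop position:** by feel the stop face is at about 0.092 m, and by camera about 0.096 m.
- **Contact at rest:** the light contact with the stop after release (over 0.3 N) was not measured. It relies on the catch holding the puck.

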